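# Stow the spare deck fittings in the lidded tin under the chart riser

## Task

Stow the loose deck fittings (the fender end caps and mooring cleats lying about on the chart shelf) in the enamelled tin: draw out the door wedge that chocks the tin and set it aside, slide the tin by its near handle out from under the riser until the riser's top is no longer over any of it (slide it, do not lift it), lift the lid off by its knob and set it flat, knob up, on the shelf beside, put every fitting in the tin, and seat the lid on it again. Then slide the tin back between the riser's legs until its knob is under the riser's top again, with the near handle still sticking out, and chock it with the wedge as before: flat on the shelf below the near handle, thin end up against the tin. Leave the hourglass, the pen pot and the fuse case where they are.

Things in the scene. Friction and masses are not known exactly. Their poses are not given: they have to be found in the camera images.
- riser: fixed blue steel bridge shelf on the chart shelf: top 300 (its x) x 260 (its y) x 15 mm, underside 200 mm up, on four 16 mm corner legs (266 mm clear between them along its x), open on all sides; flat folders on top to 229 mm high. Origin: on the shelf under the middle of the top; z up
- riser_edge (a point): middle of the riser's near edge, on the shelf below it, at the riser's own y = -130 mm; the tin sticks out here and is pulled out towards the riser's -y
- tin: loose round white enamelled tin, 190 mm outer diameter, 130 mm high, wall 4 mm, mouth 178 mm across, floor 5 mm thick, 0.55 kg. Origin: centre of its underside; z up. A loop handle on its -y side (the near one) and one on its +y side. At the start its axis is 25 to 45 mm inside the riser's edge, so the lid cannot be lifted; it slides on the shelf
- tin_handle (a point): grasp point of the tin's near handle, 113 mm from its axis along its -y, 110 mm up. The handle is a level blue loop of 10 mm round bar, 62 mm wide over all along the tin's x, from the wall to 137 mm from the axis; pinch it across its width from above
- lid: the tin's loose round white lid, 200 mm diameter, 0.22 kg, resting on the rim: below, a tapered plug (166 narrowing to 152 mm, 8 mm deep) with about 6 mm play in the mouth; domed plate up to 22 mm above the origin; knob. Origin: centre of the plug's underside, z up; 122 mm above the tin's origin when seated, at shelf height when lying on the shelf
- lid_knob (a point): middle of the lid's black round knob, 46 mm above the lid's origin on its axis; knob 34 mm diameter, 24 mm high (34 to 58 mm above the lid's origin) on a thin stem
- wedge: loose chrome door wedge, 130 mm long (its y), 44 mm wide (its x), 34 mm high at the thick end (-y) sloping evenly to 6 mm at the thin end (+y), 0.25 kg. Origin: centre of its underside. It starts flat below the tin's near handle, thin end 5 to 15 mm from the tin's wall; draw it straight back before lifting, or it catches the handle. Grip it across the thicker half
- wedge_tip (a point): middle of the wedge's thin end, on its underside (65 mm along its +y from its origin)
- cap1: loose red plastic fender end cap (may be absent: None): a dome 60 mm diameter whose shoulder ends 28 mm up, with a round rope neck 29 mm diameter from 28 to 52 mm up, 0.09 kg. Origin: centre of its underside; z up through the neck
- cap2: loose red plastic fender end cap (may be absent: None): a dome 60 mm diameter whose shoulder ends 28 mm up, with a round rope neck 29 mm diameter from 28 to 52 mm up, 0.09 kg. Origin: centre of its underside; z up through the neck
- cleat1: loose aluminium horn cleat (may be absent: None), 102 mm long (its x): foot 56 x 26 x 6 mm, two short legs, and a horn bar 16 mm thick along x, its axis 29 mm up in the middle and 34 mm at the ends, 0.14 kg. Origin: centre of its underside
- cleat2: loose aluminium horn cleat (may be absent: None), 102 mm long (its x): foot 56 x 26 x 6 mm, two short legs, and a horn bar 16 mm thick along x, its axis 29 mm up in the middle and 34 mm at the ends, 0.14 kg. Origin: centre of its underside
- hourglass: glass hourglass with wooden ends, 80 mm diameter, 150 mm tall, bystander. Origin: centre of its underside
- pen_pot: stoneware pen pot with three pens, 86 mm diameter, pens to 160 mm high, bystander. Origin: centre of its underside
- fuse_case: latched aluminium fuse case, 110 (its x) x 190 (its y) x 60 mm, bystander. Origin: centre of its underside
Things that resemble listed ones, but are neither listed nor needed, are in the scene too. Leave any brown or green look-alike of the cleat1 alone.

How it is judged:
On the way, in this order (a step that is already met when the one before it is completed fails the run):
1. the wedge is taken out and set aside (over 80 mm from where it was) and let go while the tin still stands under the riser (distance of wedge from where it was at the start of the episode above 0.08 m and height (world z) of wedge below 0.02 m and linear speed of wedge below 0.02 m/s and contact force between the fingers and wedge below 0.2 N and y of tin in the frame of riser above -0.15 m), for 0.2 s.
2. the tin, lid on, is slid out until no part of it is under the riser's top (y of tin in the frame of riser below -0.225 m and horizontal distance between lid and tin below 0.012 m and z of lid in the frame of tin between 0.116 and 0.128 m and angle between lid's own z axis and vertical below 0.07 rad and height (world z) of tin below 0.01 m), for 0.2 s.
3. the lid lies flat, knob up, on the shelf beside the tin, let go (height (world z) of lid below 0.012 m and angle between lid's own z axis and vertical below 0.1 rad and horizontal distance between lid and tin above 0.18 m and linear speed of lid below 0.02 m/s and contact force between the fingers and lid below 0.2 N), for 0.2 s.
4. every fitting is in the tin, let go (horizontal distance between each of cap1, cap2, cleat1, cleat2 and tin below 0.09 m and z of cap1 in the frame of tin between -0.005 and 0.115 m and z of cap2 in the frame of tin between -0.005 and 0.115 m and z of cleat1 in the frame of tin between -0.005 and 0.115 m and z of cleat2 in the frame of tin between -0.005 and 0.115 m and contact force between the fingers and cap1 below 0.2 N and contact force between the fingers and cap2 below 0.2 N and contact force between the fingers and cleat1 below 0.2 N and contact force between the fingers and cleat2 below 0.2 N), for 0.2 s.
5. the lid is seated on the tin again, let go (horizontal distance between lid and tin below 0.012 m and z of lid in the frame of tin between 0.116 and 0.128 m and angle between lid's own z axis and vertical below 0.07 rad and horizontal distance between each of cap1, cap2, cleat1, cleat2 and tin below 0.09 m and z of cap1 in the frame of tin between -0.005 and 0.115 m and z of cap2 in the frame of tin between -0.005 and 0.115 m and z of cleat1 in the frame of tin between -0.005 and 0.115 m and z of cleat2 in the frame of tin between -0.005 and 0.115 m and linear speed of lid below 0.02 m/s and contact force between the fingers and lid below 0.2 N), for 0.2 s.
6. the tin stands under the riser's top again with its lid on (y of tin in the frame of riser between -0.12 and -0.05 m and x of tin in the frame of riser between -0.045 and 0.045 m and height (world z) of tin below 0.008 m and angle between tin's own z axis and vertical below 0.05 rad and horizontal distance between lid and tin below 0.012 m and z of lid in the frame of tin between 0.116 and 0.128 m and angle between lid's own z axis and vertical below 0.07 rad), for 0.2 s.
At the end, for the whole second after the job is handed in: tin upright between the riser's legs (within 45 mm of the middle), its axis 10-80 mm inside the edge; every fitting in it; lid seated level, within 12 mm of centred; wedge flat below the near handle (within 45 mm), thin end within 20 mm of the wall; all released and at rest (all of step 6 and horizontal distance between each of cap1, cap2, cleat1, cleat2 and tin below 0.09 m and z of cap1 in the frame of tin between -0.005 and 0.115 m and z of cap2 in the frame of tin between -0.005 and 0.115 m and z of cleat1 in the frame of tin between -0.005 and 0.115 m and z of cleat2 in the frame of tin between -0.005 and 0.115 m and horizontal distance between wedge_tip and tin below 0.118 m and y of wedge in the frame of tin below -0.14 m and x of wedge in the frame of tin between -0.045 and 0.045 m and height (world z) of wedge below 0.008 m and angle between wedge's own z axis and vertical below 0.08 rad and linear speed of each of tin, lid, wedge below 0.02 m/s and contact force between the fingers and tin below 0.2 N and contact force between the fingers and lid below 0.2 N and contact force between the fingers and wedge below 0.2 N); the robot touches nothing.
It fails at once if the tin is lifted more than 30 mm or tipped (height (world z) of tin above 0.03 m or angle between tin's own z axis and vertical above 0.3 rad).
It fails at once if the hourglass, pen pot or fuse case is moved more than 30 mm or tipped (distance of any of hourglass, pen_pot, fuse_case from where it was at the start of the episode above 0.03 m or angle between any of hourglass, pen_pot, fuse_case's own z axis and vertical above 0.3 rad).
Of cap1, cap2, cleat1, cleat2 only 2 to 4 are there at a start; the rules pass over those that are not, and their reading is None.
At some moment in a run one of cap1, cap2, cleat1, cleat2, wedge may be knocked a few centimetres aside while the robot is not near it.
It also fails if it takes over 210 s, if anything falls off the work surface, if the arm or the gripper's body presses on something with over 40 N, if the wrist force passes 120 N, or if a joint passes its speed limit or range.

## Robot

A 7-joint arm with a two-finger parallel gripper is mounted at the origin on the work surface. World frame = base frame: x ahead of the robot, y to its left, z up, the work surface at z = 0. Lengths are in m, angles in rad, forces in N, time in s.
With the tool pointing down it reaches from about 0.425 to 0.925 m from the base axis. Payload 6.8 kg.
Tool frame: the origin (TCP) lies at the very end of the fingers, on their centre line; the grasp point (between the pads) lies 19 mm behind it; z points along the fingers, x is the direction in which the jaws open and shut, and the axes are right-handed (so a half turn about z gives the same grasp; the last joint's range is limited). The gripper opens to 85 mm and grips with 20 to 120 N. Pads are 22 mm wide; open, the fingers measure 114 mm over their backs; the gripper's body (76 mm by 85 mm) begins 54 mm behind the grasp point. The pads swing forward as they close: fully open they stand 13 mm farther back than shut.
Start: joints at [-1.272, 0.477, 0.022, 1.555, -0.011, 1.109, -0.083], TCP at [0.267, 0.62, 0.231] pointing down, gripper open.
Joint ranges: [-2.96, 2.96], [-0.34, 2.1], [-1.41, 1.46], [0.24, 2.44], [-1.37, 4.51], [0.17, 1.92], [-2.96, 2.96]. Speed limits (rad/s): [2.39, 2.39, 3.14, 3.14, 3.14, 3.14, 3.14].

## Interface

Orientations are given as a rotation vector (axis times angle).
In Python, from bench import r, grab_frame gives the robot as it stands. The module is installed in compiled form; this text tells all that it offers.
- The arm moves only by the tool send_rows, never from a script. Its argument "series" is a list of rows, each a list of 2 entries, a list of its own where there are three numbers: the shift along the tool's x, y, z in m, then the turn, a rotation vector about the tool's x, y, z in units of 5 degrees (1.0 is 5 degrees). A call has 1 to 20 rows; each row shifts and turns the commanded pose from where the row before left it, along the tool's axes as they then stand; what a row does not reach is not made up. A row lasts 1/8 s, in which the tool goes at most 62.5 mm and 10.7 degrees, less where a joint would pass 70% of its speed; a pose out of reach is approached as far as the arm can. A call is refused whole if a number of a shift passes 0.0625 or a number of a turn 1, either way. A call with a gripper value outside its range is refused whole. "fingers" is the closure in counts, from 0 (fully open) to 255 (shut), set as the call begins (left out, the last holds). The fingers move at their own pace and stop on an object; "grip_force" is the grip in N (left out, the last holds). Time passes only in rows, so rows that do not move let the fingers close. It gives the time, the measured TCP pose, the force and the opening at its end, in the units of the state.
- r.get_obs(): the state, without advancing time (a new reading comes with each control period).
- grab_frame(name): name is "side" or "top"; returns a dict with "frame" (480x640x3 uint8, red, green, blue), "fx", "fy", "cx", "cy" (pixels), "dist_coeffs" ([k1, k2, p1, p2, k3] as OpenCV has them; the pictures are not rectified), "origin" and "rotation" of the camera in the world. Camera axes: x right, y down, z forward; pixel columns grow to the right and rows downward; lengths in m; the calibration is good to about 2 mm. A picture is of the moment at which its call begins. There is no depth.
- r.hand_in(): hands the job in, once; it reports no verdict.
The state is a dict: "clock": time; "joints": joint angles; "qvel": joint speeds; "tau": joint torques, N m; "tcp_pos": TCP position; "orientation": TCP orientation; "contact_force": force on the tool from outside, world axes, zero at the start; "moment": the same for the moment, N m; "grip_width": finger opening in m.
Only numpy, scipy, OpenCV 4.12 (cv2) and the standard library are available. Lean on these libraries where they do the work, as an engineer would, in place of code of your own. Each camera call takes 0.05 s, during which the arm holds its last target.

## Working session

There is one attempt and no reset: what is moved stays moved. The work goes in short steps, Python scripts to look and compute and a tool call to move; the robot and the scene stay as the last step left them, time stands still between calls to the robot, and variables do not carry over. Pictures are saved under pics/ and viewed, and the job is handed in when it is done.

Besides the shell and the picture viewer there is one more tool, called after "Request:" as name(argument=value, ...) on one line, values as JSON. send_rows: Moves the arm, as the interface text tells. Its arguments: {"type":"object","properties":{"series":{"type":"array"},"fingers":{"type":"number"},"grip_force":{"type":"number"}},"required":["series"]}

```bash
mkdir -p pics; ls; cat > h.py <<'E'
import numpy as np, cv2
from bench import r, grab_frame
from scipy.spatial.transform import Rotation as R
def snap(n,f):
    d=grab_frame(n); cv2.imwrite('pics/'+f,cv2.cvtColor(d['frame'],cv2.COLOR_RGB2BGR)); return d
def K(d): return np.array([[d['fx'],0,d['cx']],[0,d['fy'],d['cy']],[0,0,1.]])
def ray(d,uv):
    p=cv2.undistortPoints(np.array(uv,float).reshape(-1,1,2),K(d),np.array(d['dist_coeffs'],float)).reshape(-1,2)
    v=np.c_[p,np.ones(len(p))]@np.array(d['rotation']).T
    return np.array(d['origin']),v
def onz(d,uv,z):
    o,v=ray(d,uv); t=(z-o[2])/v[:,2]; return o+t[:,None]*v
def proj(d,P):
    P=np.array(P,float).reshape(-1,3); Rm=np.array(d['rotation']).T
    rv,_=cv2.Rodrigues(Rm); t=-Rm@np.array(d['origin'])
    return cv2.projectPoints(P,rv,t,K(d),np.array(d['dist_coeffs'],float))[0].reshape(-1,2)
E
python3 - <<'E'
from h import *
print(r.get_obs())
for n in('side','top'):
    d=snap(n,n+'0.png'); print(n,{k:v for k,v in d.items() if k!='frame'})
E
```

```text
pics
{'clock': 0.0, 'joints': array([-1.27212782,  0.47783603,  0.02231107,  1.55645331, -0.01150159,
        1.10930689, -0.08311315]), 'qvel': array([-0.00167218,  0.0001225 , -0.00127342, -0.00053931,  0.00014829,
       -0.00146351, -0.00172751]), 'tau': array([ 1.19664503e-03, -5.96454120e+01,  1.60864245e+00, -2.81201506e+01,
        1.26033343e-02,  9.27218614e-03, -3.99417024e-05]), 'tcp_pos': array([0.26681984, 0.61937367, 0.23030029]), 'orientation': array([ 2.62337530e+00,  1.72637614e+00, -2.34592954e-03]), 'contact_force': array([ 1.4315609 , -0.55036245, -0.53997904]), 'moment': array([-0.0292428 , -0.02135653,  0.00524477]), 'grip_width': 0.08542900852361186}
side {'fx': 464.83151530452335, 'fy': 464.83151530452335, 'cx': 320.27270679053584, 'cy': 241.58505128042032, 'dist_coeffs': array([-0.05946855,  0.        ,  0.        ,  0.        ,  0.        ]), 'origin': array([1.25595333, 0.01393137, 0.97534688]), 'rotation': array([-1.79770727, -1.8707586 ,  0.67410888])}
top {'fx': 497.6449966040023, 'fy': 497.6449966040023, 'cx': 316.29086625760795, 'cy': 248.1239290542626, 'dist_coeffs': array([-0.08034938,  0.        ,  0.        ,  0.        ,  0.        ]), 'origin': array([ 0.36594304, -0.01495278,  1.45825974]), 'rotation': array([-2.14305872,  2.12013779, -0.16712765])}
```

```bash
sed -i "s/np.array(d\['rotation'\])/R.from_rotvec(d['rotation']).as_matrix()/g" h.py; cat h.py | grep rotvec
```

```text
v=np.c_[p,np.ones(len(p))]@R.from_rotvec(d['rotation']).as_matrix().T
    P=np.array(P,float).reshape(-1,3); Rm=R.from_rotvec(d['rotation']).as_matrix().T
```

View pics/side0.png

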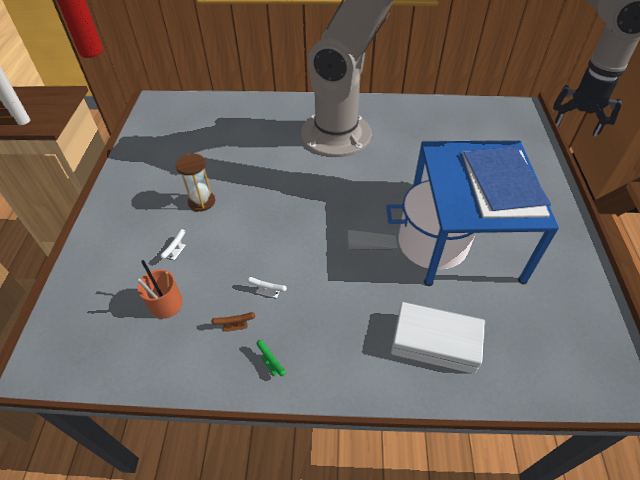

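View pics/top0.png

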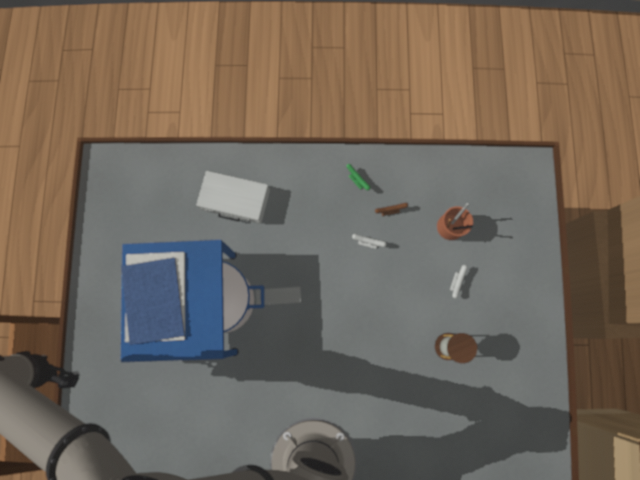

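Two bright silver cleats are visible: side (175,245) and (267,287), top (459,281) and (369,241). A brown one is at top (392,209) and a green one at (358,178). No red caps show. I'll enlarge these regions to confirm and to measure.

```bash
python3 - <<'E'
import cv2,numpy as np
t=cv2.imread('pics/top0.png'); s=cv2.imread('pics/side0.png')
a=cv2.resize(t[150:310,330:500],None,fx=3.5,fy=3.5,interpolation=cv2.INTER_CUBIC); cv2.imwrite('pics/c1.png',a)
b=cv2.resize(t[230:370,110:310],None,fx=4,fy=4,interpolation=cv2.INTER_CUBIC); cv2.imwrite('pics/c2.png',b)
c=cv2.resize(s[220:390,140:300],None,fx=3.5,fy=3.5,interpolation=cv2.INTER_CUBIC); cv2.imwrite('pics/c3.png',c)
e=cv2.resize(s[130:290,340:570],None,fx=3.4,fy=3.4,interpolation=cv2.INTER_CUBIC); cv2.imwrite('pics/c4.png',e)
E
```

```text
(no output)
```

View pics/c1.png

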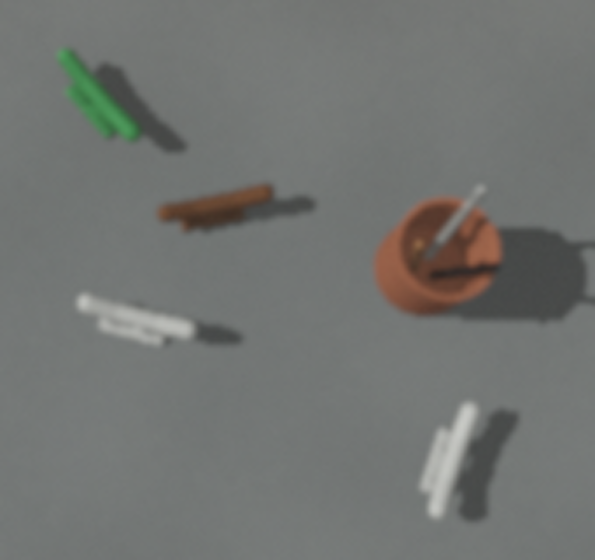

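View pics/c2.png

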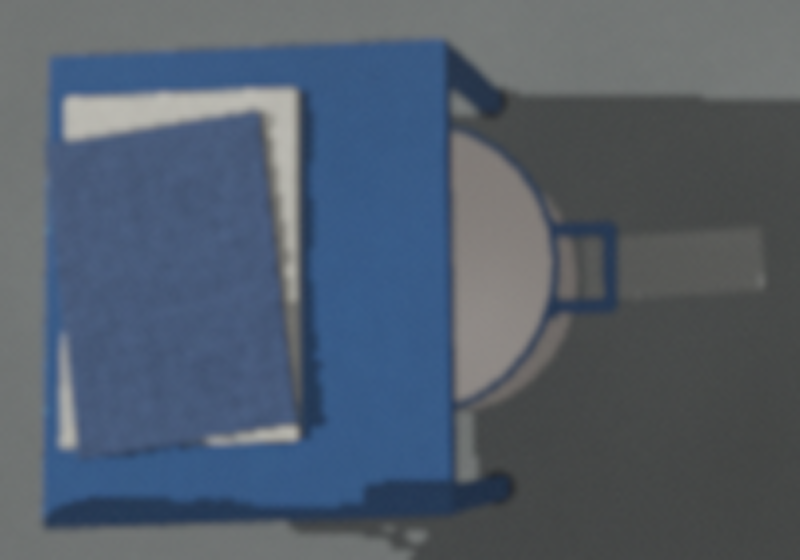

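View pics/c3.png

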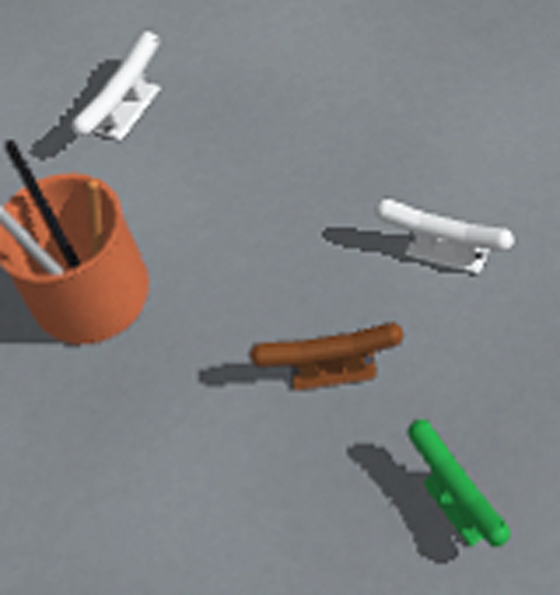

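View pics/c4.png

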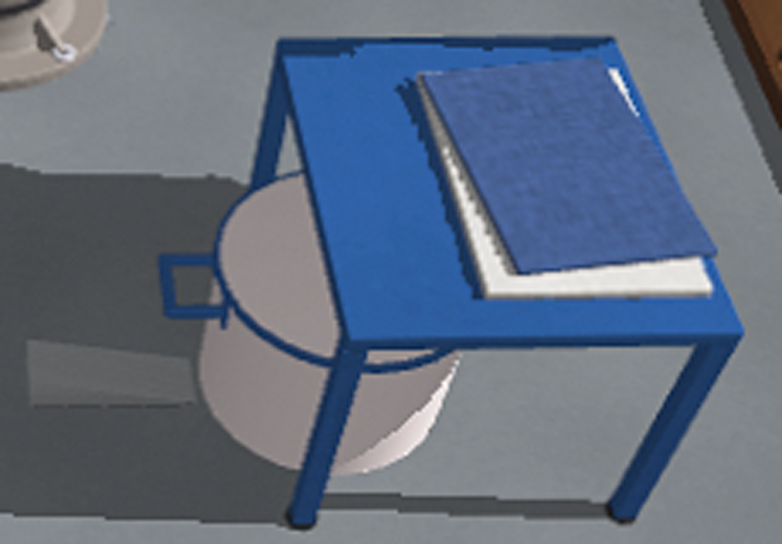

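```bash
python3 - <<'E'
from h import *
np.set_printoptions(precision=4,suppress=True)
d=grab_frame('top'); s=grab_frame('side')
c2=lambda *p: [(x/4-.375+110,y/4-.375+230) for x,y in p]
c1=lambda *p: [(x/3.5-.36+330,y/3.5-.36+150) for x,y in p]
c3=lambda *p: [(x/3.5-.36+140,y/3.5-.36+220) for x,y in p]
c4=lambda *p: [(x/3.4-.35+340,y/3.4-.35+130) for x,y in p]
print('riser top',onz(d,c2((50,57),(446,41),(448,513),(44,526)),.215))
print('riser side',onz(s,c4((279,40),(345,340),(742,332),(612,40)),.215))
print('handle top',onz(d,c2((614,225),(614,312)),.115)); print('handle side',onz(s,c4((160,257),(168,319)),.113))
print('wedge top',onz(d,c2((763,229),(765,289)),.034)); print('wedge side',onz(s,c4((27,341)),.034),onz(s,c4((32,405)),.0))
print('A top',onz(d,c1((80,301),(191,329)),.036)); print('A side',onz(s,c3((386,206),(508,240)),.036))
print('B top',onz(d,c1((470,405),(435,514)),.036)); print('B side',onz(s,c3((152,38),(82,126)),.036))
print('foot A', onz(s,c3((408,252),(475,271)),.0))
print('pen',onz(s,[(161,315)],0),'hour',onz(s,[(203,208)],0),'fuse',onz(s,[(391,352),(478,370)],0),onz(d,[(206,173),(270,187),(262,221),(198,207)],.06))
E
```

```text
riser top [[0.5787 0.497  0.215 ]
 [0.5915 0.2397 0.215 ]
 [0.2963 0.2267 0.215 ]
 [0.2827 0.4804 0.215 ]]
riser side [[0.2981 0.2261 0.215 ]
 [0.596  0.2392 0.215 ]
 [0.5797 0.4974 0.215 ]
 [0.2866 0.4809 0.215 ]]
handle top [[0.4842 0.1404 0.115 ]
 [0.4256 0.1388 0.115 ]]
handle side [[0.43   0.1401 0.113 ]
 [0.4919 0.1429 0.113 ]]
wedge top [[0.4897 0.0427 0.034 ]
 [0.4468 0.0406 0.034 ]]
wedge side [[0.4489 0.0432 0.034 ]] [[ 0.4857  0.0486 -0.    ]]
A top [[ 0.6403 -0.1066  0.036 ]
 [ 0.6176 -0.1987  0.036 ]]
A side [[ 0.6158 -0.1953  0.036 ]
 [ 0.6409 -0.107   0.036 ]]
B top [[ 0.5562 -0.4297  0.036 ]
 [ 0.4659 -0.3976  0.036 ]]
B side [[ 0.4678 -0.3969  0.036 ]
 [ 0.5539 -0.4295  0.036 ]]
foot A [[ 0.6303 -0.1821  0.    ]
 [ 0.6443 -0.1326  0.    ]]
pen [[ 0.7067 -0.4053  0.    ]] hour [[ 0.3506 -0.3741  0.    ]] fuse [[0.7812 0.1453 0.    ]
 [0.8188 0.3369 0.    ]] [[0.8194 0.3254 0.06  ]
 [0.7777 0.1351 0.06  ]
 [0.676  0.1554 0.06  ]
 [0.7162 0.3435 0.06  ]]
```

```bash
cat >> h.py <<'E'
np.set_printoptions(precision=4,suppress=True)
def go(p=None,ang=None,o=None):
    """print tool-frame shift to world p, and turn about tool z (units of 5deg) to get tool x at world angle ang (deg, mod 180). Turn considered first."""
    o=o or r.get_obs(); M=R.from_rotvec(o['orientation']).as_matrix(); a=np.degrees(np.arctan2(M[1,0],M[0,0]))
    print('t',o['clock'],'tcp',o['tcp_pos'],'xang %.2f'%a,'tool z',M[:,2],'F',o['contact_force'],'w %.4f'%o['grip_width'],'q7 %.2f'%o['joints'][6])
    T=M
    if ang is not None:
        da=(ang-a+90)%180-90
        T=np.c_[[np.cos(np.radians(a+da)),np.sin(np.radians(a+da)),0],[np.sin(np.radians(a+da)),-np.cos(np.radians(a+da)),0],[0,0,-1]]
        print('turn units (tool rotvec/5deg)',R.from_matrix(M.T@T).as_rotvec(degrees=True)/5)
    if p is not None: print('shift after turn',T.T@(np.array(p)-o['tcp_pos']),' before turn',M.T@(np.array(p)-o['tcp_pos']))
E
python3 -c "
from h import *
go([.4665,.06,.30],2.8)"
```

```text
t 0.2 tcp [0.2669 0.6196 0.2307] xang 66.69 tool z [-0.0004 -0.0011 -1.    ] F [ 0.5018  0.372  -0.3447] w 0.0851 q7 -0.08
turn units (tool rotvec/5deg) [ 0.0082  0.0114 12.7781]
shift after turn [ 0.172   0.5686 -0.0693]  before turn [-0.435   0.4047 -0.0688]
```

Request:
send_rows(series=[[[0, 0, -0.05], [0, 0, 0]], [[0, 0, -0.05], [0, 0, 0]], [[0, 0, -0.05], [0, 0, 0]]], fingers=0, grip_force=40)

```text
clock: 0.57
tcp_pos: [0.267, 0.6196, 0.3827]
orientation: [2.624, 1.727, -0.001]
contact_force: [0.1, 0.6, 0.4]
grip_width: 0.0851
```

Request:
send_rows(series=[[[-0.0435, 0.0405, 0], [0, 0, 0]], [[-0.0435, 0.0405, 0], [0, 0, 0]], [[-0.0435, 0.0405, 0], [0, 0, 0]], [[-0.0435, 0.0405, 0], [0, 0, 0]], [[-0.0435, 0.0405, 0], [0, 0, 0]], [[-0.0435, 0.0405, 0], [0, 0, 0]], [[-0.0435, 0.0405, 0], [0, 0, 0]], [[-0.0435, 0.0405, 0], [0, 0, 0]], [[-0.0435, 0.0405, 0], [0, 0, 0]], [[-0.0435, 0.0405, 0], [0, 0, 0]], [[0, 0, 0], [0, 0, 0]]])

```text
clock: 1.95
tcp_pos: [0.4677, 0.055, 0.3816]
orientation: [2.632, 1.714, 0.001]
contact_force: [-0.7, 0.4, -1.1]
grip_width: 0.0856
```

Request:
send_rows(series=[[[0, 0, 0], [0, 0, 1]], [[0, 0, 0], [0, 0, 1]], [[0, 0, 0], [0, 0, 1]], [[0, 0, 0], [0, 0, 1]], [[0, 0, 0], [0, 0, 1]], [[0, 0, 0], [0, 0, 1]], [[0, 0, 0], [0, 0, 1]], [[0, 0, 0], [0, 0, 1]], [[0, 0, 0], [0, 0, 1]], [[0, 0, 0], [0, 0, 1]], [[0, 0, 0], [0, 0, 1]], [[0, 0, 0], [0, 0, 1]], [[0, 0, 0], [0, 0, 0.78]], [[0, 0, 0], [0, 0, 0]]])

```text
clock: 3.7
tcp_pos: [0.4666, 0.0611, 0.3812]
orientation: [-3.14, -0.079, 0.0]
contact_force: [-0.7, -0.1, 0.2]
grip_width: 0.0854
```

```bash
python3 -c "
from h import *
go([.4665,.06,.005],2.8)
snap('side','s1.png');snap('top','t1.png')"
```

```text
t 3.7 tcp [0.4666 0.0611 0.3812] xang 2.90 tool z [-0.0003  0.0002 -1.    ] F [-0.6952 -0.0875  0.2054] w 0.0854 q7 -0.21
turn units (tool rotvec/5deg) [-0.0021  0.0031  0.0194]
shift after turn [-0.0001  0.001   0.3762]  before turn [-0.      0.0011  0.3762]
```

View pics/s1.png

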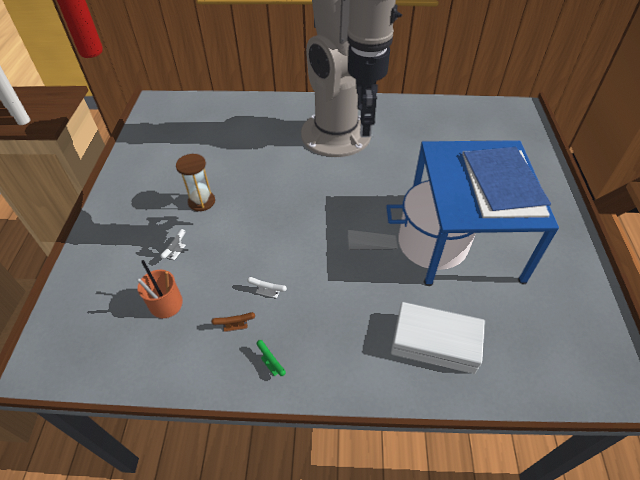

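The wedge still lies at side (372,240) and nothing has been knocked. I'm descending to it.

Request:
send_rows(series=[[[0, 0, 0.05], [0, 0, 0]], [[0, 0, 0.05], [0, 0, 0]], [[0, 0, 0.05], [0, 0, 0]], [[0, 0, 0.05], [0, 0, 0]], [[0, 0, 0.05], [0, 0, 0]], [[0, 0, 0.05], [0, 0, 0]], [[0, 0, 0.04], [0, 0, 0]], [[0, 0, 0.02], [0, 0, 0]], [[0, 0, 0.01], [0, 0, 0]], [[0, 0, 0.005], [0, 0, 0]], [[0, 0, 0], [0, 0, 0]], [[0, 0, 0], [0, 0, 0]]])

```text
clock: 5.3
tcp_pos: [0.4675, 0.0604, 0.007]
orientation: [-3.14, -0.077, -0.002]
contact_force: [1.2, -0.7, 0.2]
grip_width: 0.0853
```

Request:
send_rows(series=[[[0, 0, 0], [0, 0, 0]], [[0, 0, 0], [0, 0, 0]], [[0, 0, 0], [0, 0, 0]], [[0, 0, 0], [0, 0, 0]], [[0, 0, 0], [0, 0, 0]], [[0, 0, 0], [0, 0, 0]], [[0, 0, 0], [0, 0, 0]], [[0, 0, 0], [0, 0, 0]], [[0, 0, 0], [0, 0, 0]], [[0, 0, 0], [0, 0, 0]]], fingers=255, grip_force=40)

```text
clock: 6.55
tcp_pos: [0.4676, 0.0603, 0.0068]
orientation: [-3.14, -0.076, -0.002]
contact_force: [0.2, 0.4, 4.9]
grip_width: 0.0433
```

Request:
send_rows(series=[[[0, 0.01, 0], [0, 0, 0]], [[0, 0.02, 0], [0, 0, 0]], [[0, 0.02, 0], [0, 0, 0]], [[0, 0.025, 0], [0, 0, 0]], [[0, 0.025, 0], [0, 0, 0]], [[0, 0.025, 0], [0, 0, 0]], [[0, 0.025, 0], [0, 0, 0]], [[0, 0.025, 0], [0, 0, 0]], [[0, 0.025, 0], [0, 0, 0]], [[0, 0.02, 0], [0, 0, 0]], [[0, 0.02, 0], [0, 0, 0]], [[0, 0, 0], [0, 0, 0]], [[0, 0, 0], [0, 0, 0]]])

```text
clock: 8.18
tcp_pos: [0.4792, -0.1811, 0.0069]
orientation: [3.139, 0.074, 0.003]
contact_force: [0.8, -5.3, 4.9]
grip_width: 0.043
```

Request:
send_rows(series=[[[0, 0, 0], [0, 0, 0]], [[0, 0, 0], [0, 0, 0]], [[0, 0, 0], [0, 0, 0]], [[0, 0, 0], [0, 0, 0]], [[0, 0, 0], [0, 0, 0]], [[0, 0, 0], [0, 0, 0]], [[0, 0, 0], [0, 0, 0]], [[0, 0, 0], [0, 0, 0]]], fingers=0)

```text
clock: 9.18
tcp_pos: [0.4786, -0.1796, 0.0063]
orientation: [-3.141, -0.076, -0.0]
contact_force: [0.2, -1.1, -0.1]
grip_width: 0.0853
```

Request:
send_rows(series=[[[0, 0, -0.03], [0, 0, 0]], [[0, 0, -0.06], [0, 0, 0]], [[0, 0, -0.06], [0, 0, 0]], [[0, 0, -0.06], [0, 0, 0]], [[0, 0, -0.03], [0, 0, 0]], [[0, 0, 0], [0, 0, 0]]])

```text
clock: 9.93
tcp_pos: [0.48, -0.18, 0.2488]
orientation: [3.14, 0.076, 0.009]
contact_force: [-0.3, -1.2, -0.2]
grip_width: 0.0857
```

```bash
python3 -c "
from h import *
go([.4565,.159,.25],2.8)
snap('side','s2.png');snap('top','t2.png')"
```

```text
t 9.925 tcp [ 0.48   -0.18    0.2488] xang 2.79 tool z [ 0.0055 -0.0004 -1.    ] F [-0.3193 -1.2498 -0.2169] w 0.0857 q7 0.38
turn units (tool rotvec/5deg) [ 0.0073 -0.0623 -0.0024]
shift after turn [-0.0069 -0.3397 -0.0012]  before turn [-0.0069 -0.3397 -0.0014]
```

View pics/s2.png

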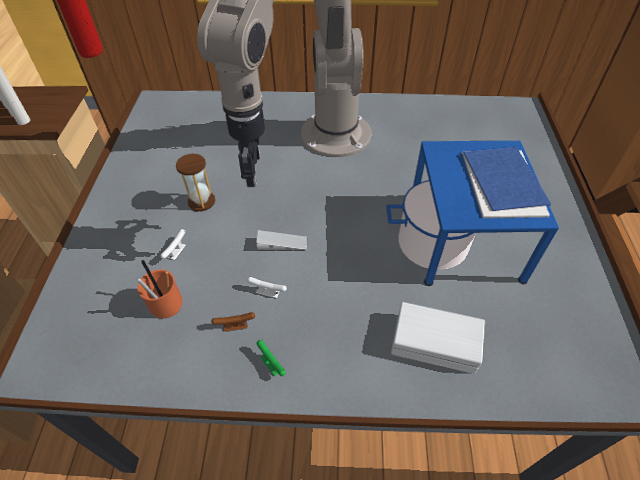

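Request:
send_rows(series=[[[-0.0014, -0.035, 0], [0, 0, 0]], [[-0.0014, -0.05, 0], [0, 0, 0]], [[-0.0014, -0.05, 0], [0, 0, 0]], [[-0.0014, -0.05, 0], [0, 0, 0]], [[-0.0014, -0.05, 0], [0, 0, 0]], [[0, -0.05, 0], [0, 0, 0]], [[0, -0.035, 0], [0, 0, 0]], [[0, -0.02, 0], [0, 0, 0]], [[0, 0, 0], [0, 0, 0]], [[0, 0, 0], [0, 0, 0]]])

```text
clock: 11.28
tcp_pos: [0.4547, 0.1583, 0.2453]
orientation: [3.139, 0.075, -0.003]
contact_force: [0.3, 0.0, -0.3]
grip_width: 0.0853
```

```bash
python3 -c "
from h import *
go([.457,.159,.091],2.5)
snap('side','s3.png')
s=cv2.imread('pics/s3.png');cv2.imwrite('pics/s3c.png',cv2.resize(s[60:300,320:580],None,fx=3,fy=2.5))"
```

```text
t 11.275 tcp [0.4547 0.1583 0.2453] xang 2.72 tool z [-0.0018 -0.0014 -1.    ] F [ 0.2785  0.0369 -0.2834] w 0.0853 q7 -0.39
turn units (tool rotvec/5deg) [0.0157 0.0212 0.0445]
shift after turn [ 0.0024 -0.0006  0.1543]  before turn [ 0.0026 -0.0008  0.1543]
```

View pics/s3c.png

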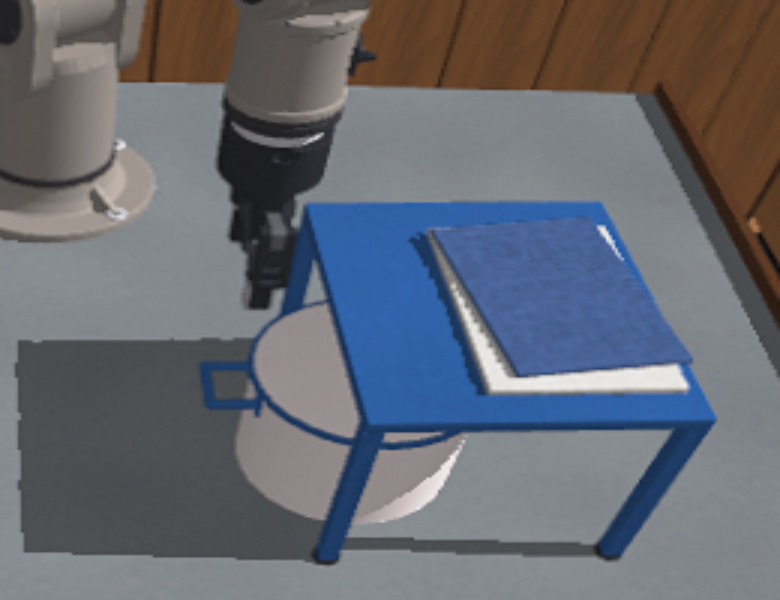

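Request:
send_rows(series=[[[0.002, 0, 0.04], [0, 0, 0]], [[0, 0, 0.04], [0, 0, 0]], [[0, 0, 0.03], [0, 0, 0]], [[0, 0, 0.02], [0, 0, 0]], [[0, 0, 0.015], [0, 0, 0]], [[0, 0, 0.008], [0, 0, 0]], [[0, 0, 0], [0, 0, 0]], [[0, 0, 0], [0, 0, 0]]])

```text
clock: 12.32
tcp_pos: [0.4576, 0.16, 0.0939]
orientation: [-3.14, -0.076, -0.002]
contact_force: [-0.2, -0.5, 0.1]
grip_width: 0.0853
```

Request:
send_rows(series=[[[0, 0, 0], [0, 0, 0]], [[0, 0, 0], [0, 0, 0]], [[0, 0, 0], [0, 0, 0]], [[0, 0, 0], [0, 0, 0]], [[0, 0, 0], [0, 0, 0]], [[0, 0, 0], [0, 0, 0]], [[0, 0, 0], [0, 0, 0]], [[0, 0, 0], [0, 0, 0]]], fingers=255, grip_force=40)

```text
clock: 13.32
tcp_pos: [0.4573, 0.16, 0.0942]
orientation: [-3.14, -0.076, -0.001]
contact_force: [-2.2, -0.5, 7.3]
grip_width: 0.0606
```

```bash
python3 -c "
from h import *
go([.457,.159,.091],2.5)
snap('side','s4.png')
s=cv2.imread('pics/s4.png');cv2.imwrite('pics/s4c.png',cv2.resize(s[60:300,320:580],None,fx=3,fy=2.5))"
```

```text
t 13.325 tcp [0.4573 0.16   0.0942] xang 2.79 tool z [ 0.0006  0.0006 -1.    ] F [-2.1928 -0.4864  7.3319] w 0.0606 q7 -0.34
turn units (tool rotvec/5deg) [-0.0067 -0.0074  0.0576]
shift after turn [-0.0003  0.001   0.0032]  before turn [-0.0003  0.001   0.0032]
```

View pics/s4c.png

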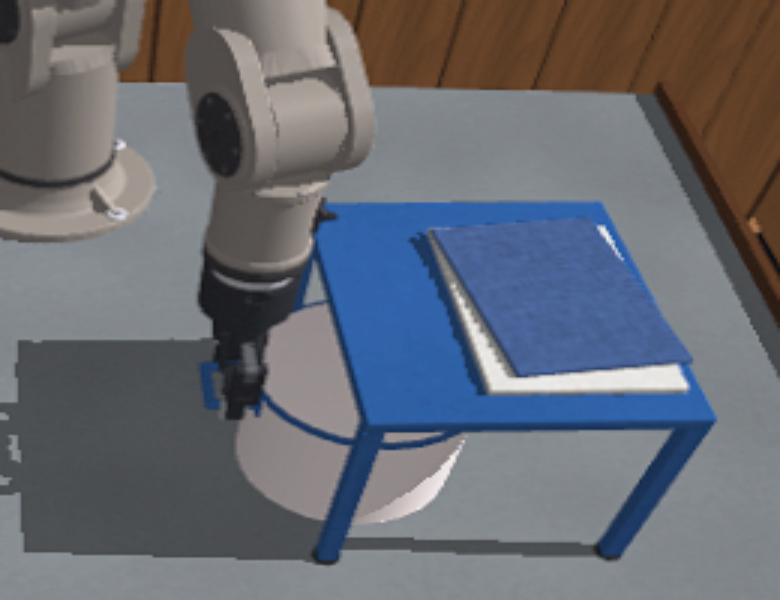

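Request:
send_rows(series=[[[0, 0.004, 0], [0, 0, 0]], [[0, 0.008, 0], [0, 0, 0]], [[0, 0.01, 0], [0, 0, 0]], [[0, 0.01, 0], [0, 0, 0]], [[0, 0.01, 0], [0, 0, 0]], [[0, 0.01, 0], [0, 0, 0]], [[0, 0.01, 0], [0, 0, 0]], [[0, 0.01, 0], [0, 0, 0]], [[0, 0.01, 0], [0, 0, 0]], [[0, 0.01, 0], [0, 0, 0]], [[0, 0.01, 0], [0, 0, 0]], [[0, 0.01, 0], [0, 0, 0]], [[0, 0.01, 0], [0, 0, 0]], [[0, 0.01, 0], [0, 0, 0]], [[0, 0.01, 0], [0, 0, 0]], [[0, 0.01, 0], [0, 0, 0]], [[0, 0.006, 0], [0, 0, 0]], [[0, 0.003, 0], [0, 0, 0]], [[0, 0, 0], [0, 0, 0]], [[0, 0, 0], [0, 0, 0]]])

```text
clock: 15.88
tcp_pos: [0.4656, 0.0008, 0.094]
orientation: [-3.139, -0.079, -0.002]
contact_force: [-0.3, 5.3, 4.6]
grip_width: 0.0605
```

Request:
send_rows(series=[[[0, 0, 0], [0, 0, 0]], [[0, 0, 0], [0, 0, 0]], [[0, 0, 0], [0, 0, 0]], [[0, 0, 0], [0, 0, 0]], [[0, 0, 0], [0, 0, 0]], [[0, 0, 0], [0, 0, 0]]], fingers=0)

```text
clock: 16.62
tcp_pos: [0.4649, -0.001, 0.0933]
orientation: [-3.141, -0.076, 0.0]
contact_force: [0.3, -0.1, 1.3]
grip_width: 0.0855
```

Request:
send_rows(series=[[[0, 0, -0.03], [0, 0, 0]], [[0, 0, -0.06], [0, 0, 0]], [[0, 0, -0.06], [0, 0, 0]], [[0, 0, -0.05], [0, 0, 0]], [[0, 0, 0], [0, 0, 0]], [[0, 0, 0], [0, 0, 0]]])

```text
clock: 17.38
tcp_pos: [0.4644, -0.001, 0.2927]
orientation: [-3.141, -0.077, 0.001]
contact_force: [-0.5, 0.7, -0.3]
grip_width: 0.0858
```

```bash
python3 -c "
from h import *
go()
snap('side','s5.png');snap('top','t5.png')"
```

```text
t 17.375 tcp [ 0.4644 -0.001   0.2927] xang 2.79 tool z [-0.0006  0.     -1.    ] F [-0.5267  0.7085 -0.3469] w 0.0858 q7 -0.07
```

View pics/s5.png

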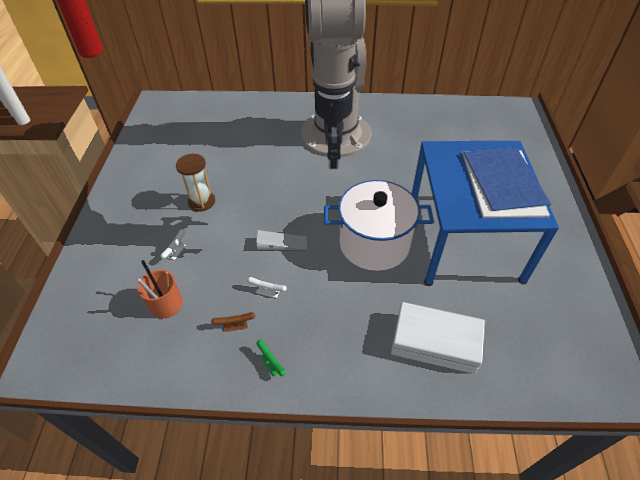

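View pics/t5.png

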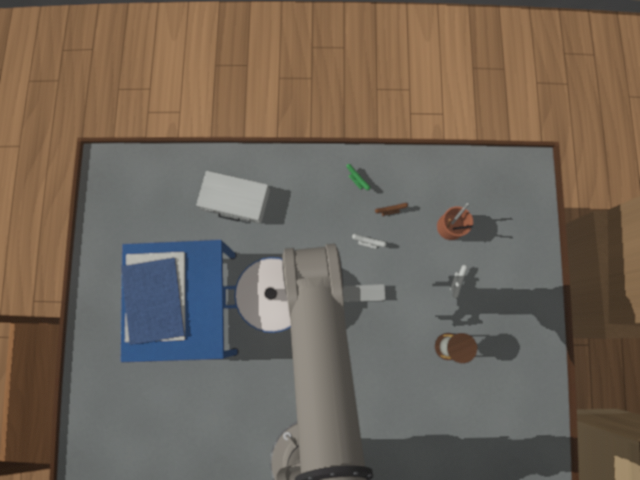

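The tin stands clear of the riser, with the knob at side (380,198) and top (270,294). The wedge lies apart at side (282,241).

```bash
cat > knob.py <<'E'
from h import *
import sys
def tri(a,b,pa,pb):
    oa,va=ray(a,[pa]);ob,vb=ray(b,[pb]);va=va[0];vb=vb[0]
    t=np.linalg.lstsq(np.c_[va,-vb],ob-oa,rcond=None)[0]
    A=oa+t[0]*va;B=ob+t[1]*vb;return (A+B)/2,np.linalg.norm(A-B)
def blob(d,x0,x1,y0,y1,f):
    g=d['frame'].astype(int)[y0:y1,x0:x1]; m=f(g).astype(np.uint8)
    n,l,st,c=cv2.connectedComponentsWithStats(m); i=1+np.argmax(st[1:,4]); return c[i]+[x0,y0],st[i,2:]
def knob(a,b,ra,rb):
    f=lambda g:g.max(2)<60
    pa,sa=blob(a,*ra,f);pb,sb=blob(b,*rb,f);print('side',pa,sa,'top',pb,sb);return tri(a,b,pa,pb)
E
python3 - <<'E'
from knob import *
a=grab_frame('side');b=grab_frame('top')
P=knob(a,b,(365,395,188,210),(258,281,284,305));print(P)
go([P[0][0],P[0][1],.168-.019+.006],2.8)
E
```

```text
side [379.7771 198.5478] [ 13  15 157] top [270.4211 293.0921] [10  9 76]
(array([0.461 , 0.1155, 0.1681]), np.float64(0.0015715243171104398))
t 17.575 tcp [ 0.4641 -0.0011  0.2919] xang 2.79 tool z [-0.0027 -0.0005 -1.    ] F [ 0.7944  0.488  -0.6451] w 0.0852 q7 -0.07
turn units (tool rotvec/5deg) [ 0.0047  0.0309 -0.0016]
shift after turn [ 0.0026 -0.1166  0.1369]  before turn [ 0.003  -0.1167  0.1369]
```

Request:
send_rows(series=[[[0.001, -0.03, 0], [0, 0, 0]], [[0.001, -0.03, 0], [0, 0, 0]], [[0.001, -0.03, 0], [0, 0, 0]], [[0, -0.0265, 0], [0, 0, 0]], [[0, 0, 0.03], [0, 0, 0]], [[0, 0, 0.03], [0, 0, 0]], [[0, 0, 0.03], [0, 0, 0]], [[0, 0, 0.025], [0, 0, 0]], [[0, 0, 0.016], [0, 0, 0]], [[0, 0, 0.009], [0, 0, 0]], [[0, 0, 0], [0, 0, 0]], [[0, 0, 0], [0, 0, 0]]])

```text
clock: 19.08
tcp_pos: [0.4626, 0.1157, 0.1538]
orientation: [-3.14, -0.076, -0.001]
contact_force: [-0.4, -0.6, -0.0]
grip_width: 0.0851
```

Request:
send_rows(series=[[[0, 0, 0], [0, 0, 0]], [[0, 0, 0], [0, 0, 0]], [[0, 0, 0], [0, 0, 0]], [[0, 0, 0], [0, 0, 0]], [[0, 0, 0], [0, 0, 0]], [[0, 0, 0], [0, 0, 0]], [[0, 0, 0], [0, 0, 0]], [[0, 0, 0], [0, 0, 0]], [[0, 0, 0], [0, 0, 0]]], fingers=255, grip_force=40)

```text
clock: 20.2
tcp_pos: [0.4622, 0.1155, 0.1537]
orientation: [-3.14, -0.076, -0.0]
contact_force: [-2.3, -0.3, 6.1]
grip_width: 0.0326
```

```bash
python3 -c "
from h import *
go([.461,.1155,.151],2.8)"
```

```text
t 20.2 tcp [0.4622 0.1155 0.1537] xang 2.79 tool z [ 0.      0.0002 -1.    ] F [-2.2706 -0.3439  6.0823] w 0.0326 q7 -0.30
turn units (tool rotvec/5deg) [-0.002  -0.0002 -0.0027]
shift after turn [-0.0012 -0.      0.0027]  before turn [-0.0012 -0.      0.0027]
```

Request:
send_rows(series=[[[0, 0, -0.01], [0, 0, 0]], [[0, 0, -0.02], [0, 0, 0]], [[0, 0, -0.02], [0, 0, 0]], [[0, 0, -0.02], [0, 0, 0]], [[0, 0, 0], [0, 0, 0]]])

```text
clock: 20.82
tcp_pos: [0.4631, 0.1158, 0.2247]
orientation: [-3.14, -0.076, -0.005]
contact_force: [0.4, 0.3, -3.2]
grip_width: 0.0331
```

Request:
send_rows(series=[[[0.0116, 0.0064, 0], [0, 0, 0]], [[0.0232, 0.0127, 0], [0, 0, 0]], [[0.0232, 0.0127, 0], [0, 0, 0]], [[0.0232, 0.0127, 0], [0, 0, 0]], [[0.0232, 0.0127, 0], [0, 0, 0]], [[0.0232, 0.0127, 0], [0, 0, 0]], [[0.0232, 0.0127, 0], [0, 0, 0]], [[0.0232, 0.0127, 0], [0, 0, 0]], [[0.0232, 0.0127, 0], [0, 0, 0]], [[0.0232, 0.0127, 0], [0, 0, 0]], [[0.0116, 0.0064, 0], [0, 0, 0]], [[0, 0, 0], [0, 0, 0]], [[0, 0, 0], [0, 0, 0]]])

```text
clock: 22.45
tcp_pos: [0.6993, 0.0005, 0.2228]
orientation: [-3.14, -0.077, 0.002]
contact_force: [-0.3, 0.6, -2.2]
grip_width: 0.0328
```

```bash
python3 -c "
from h import *
go([.70,.0,.0325],2.8)
snap('side','s6.png');snap('top','t6.png')"
```

```text
t 22.45 tcp [0.6993 0.0005 0.2228] xang 2.83 tool z [-0.0013  0.0004 -1.    ] F [-0.2675  0.6043 -2.2409] w 0.0328 q7 0.04
turn units (tool rotvec/5deg) [-0.0056  0.0148  0.0051]
shift after turn [0.0006 0.0005 0.1903]  before turn [0.0009 0.0006 0.1903]
```

View pics/s6.png

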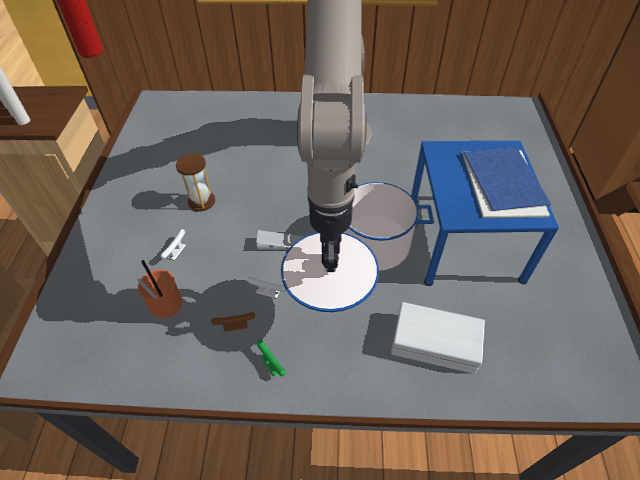

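The lid hangs level at side (330,270). Lowering it.

Request:
send_rows(series=[[[0, 0, 0.02], [0, 0, 0]], [[0, 0, 0.03], [0, 0, 0]], [[0, 0, 0.03], [0, 0, 0]], [[0, 0, 0.03], [0, 0, 0]], [[0, 0, 0.03], [0, 0, 0]], [[0, 0, 0.02], [0, 0, 0]], [[0, 0, 0.012], [0, 0, 0]], [[0, 0, 0.008], [0, 0, 0]], [[0, 0, 0.005], [0, 0, 0]], [[0, 0, 0.003], [0, 0, 0]], [[0, 0, 0], [0, 0, 0]], [[0, 0, 0], [0, 0, 0]]])

```text
clock: 24.05
tcp_pos: [0.7005, -0.0001, 0.0358]
orientation: [-3.141, -0.076, -0.001]
contact_force: [-0.3, 0.2, -2.0]
grip_width: 0.033
```

```bash
python3 -c "
from h import *
go([.70,.0,.0325],2.8)"
```

```text
t 24.05 tcp [ 0.7005 -0.0001  0.0358] xang 2.79 tool z [ 0.0008  0.0001 -1.    ] F [-0.329   0.2183 -2.0433] w 0.0330 q7 0.06
turn units (tool rotvec/5deg) [-0.0009 -0.0093 -0.0023]
shift after turn [-0.0005 -0.0001  0.0033]  before turn [-0.0005 -0.0001  0.0033]
```

Request:
send_rows(series=[[[0, 0, 0.002], [0, 0, 0]], [[0, 0, 0.002], [0, 0, 0]], [[0, 0, 0], [0, 0, 0]], [[0, 0, 0], [0, 0, 0]]])

```text
clock: 24.55
tcp_pos: [0.7002, -0.0001, 0.0318]
orientation: [-3.141, -0.076, -0.0]
contact_force: [-2.4, -0.1, 5.5]
grip_width: 0.0328
```

Request:
send_rows(series=[[[0, 0, 0], [0, 0, 0]], [[0, 0, 0], [0, 0, 0]], [[0, 0, 0], [0, 0, 0]], [[0, 0, 0], [0, 0, 0]], [[0, 0, 0], [0, 0, 0]], [[0, 0, 0], [0, 0, 0]], [[0, 0, 0], [0, 0, 0]]], fingers=0)

```text
clock: 25.42
tcp_pos: [0.7001, -0.0001, 0.0313]
orientation: [-3.141, -0.077, 0.0]
contact_force: [-0.8, 0.0, 0.6]
grip_width: 0.0852
```

Request:
send_rows(series=[[[0, 0, -0.02], [0, 0, 0]], [[0, 0, -0.05], [0, 0, 0]], [[0, 0, -0.05], [0, 0, 0]], [[0, 0, -0.05], [0, 0, 0]], [[0, 0, -0.03], [0, 0, 0]], [[0, 0, 0], [0, 0, 0]], [[0, 0, 0], [0, 0, 0]]])

```text
clock: 26.3
tcp_pos: [0.6996, -0.0001, 0.2312]
orientation: [-3.141, -0.076, 0.001]
contact_force: [-0.5, -0.7, -0.5]
grip_width: 0.0853
```

```bash
python3 -c "
from h import *
go()
snap('side','s7.png');snap('top','t7.png')"
```

```text
t 26.3 tcp [ 0.6996 -0.0001  0.2312] xang 2.79 tool z [-0.0005  0.0001 -1.    ] F [-0.4533 -0.7217 -0.5089] w 0.0853 q7 0.04
```

View pics/s7.png

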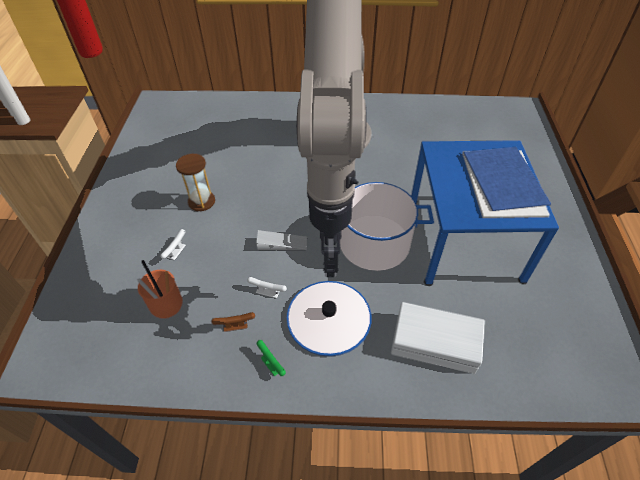

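View pics/t7.png

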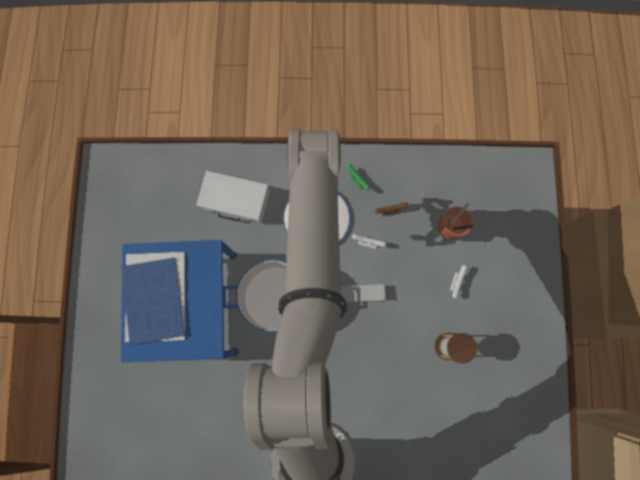

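Request:
send_rows(series=[[[0, 0, 0], [0, 0, 1]], [[0, 0, 0], [0, 0, 1]], [[0, 0, 0], [0, 0, 1]], [[0, 0, 0], [0, 0, 0.55]], [[0, 0, 0], [0, 0, 0]]])

```text
clock: 27.02
tcp_pos: [0.6995, -0.0001, 0.2299]
orientation: [3.114, -0.408, -0.004]
contact_force: [-0.0, 1.2, -0.5]
grip_width: 0.0851
```

```bash
python3 -c "
from h import *
go([.6285,-.152,.011],-15)"
```

```text
t 27.025 tcp [ 0.6995 -0.0001  0.2299] xang -14.93 tool z [-0.0023 -0.0004 -1.    ] F [-0.0289  1.1601 -0.47  ] w 0.0851 q7 -0.24
turn units (tool rotvec/5deg) [0.011  0.0244 0.0143]
shift after turn [-0.0293  0.1651  0.2189]  before turn [-0.029   0.1649  0.2191]
```

Request:
send_rows(series=[[[-0.006, 0.033, 0], [0, 0, 0]], [[-0.006, 0.033, 0], [0, 0, 0]], [[-0.006, 0.033, 0], [0, 0, 0]], [[-0.006, 0.033, 0], [0, 0, 0]], [[-0.006, 0.033, 0], [0, 0, 0]], [[0, 0, 0], [0, 0, 0]], [[0, 0, 0], [0, 0, 0]]])

```text
clock: 27.9
tcp_pos: [0.6287, -0.1509, 0.2309]
orientation: [-3.114, 0.407, 0.001]
contact_force: [-0.1, 0.1, 0.3]
grip_width: 0.0854
```

```bash
python3 -c "
from h import *
go([.6285,-.152,.011],-15)
snap('side','s8.png')"
```

```text
t 27.9 tcp [ 0.6287 -0.1509  0.2309] xang -14.90 tool z [-0.0004  0.0008 -1.    ] F [-0.0924  0.0765  0.2908] w 0.0854 q7 -0.00
turn units (tool rotvec/5deg) [-0.0077  0.0066  0.0204]
shift after turn [0.0001 0.0011 0.2199]  before turn [0.0002 0.0012 0.2199]
```

View pics/s8.png

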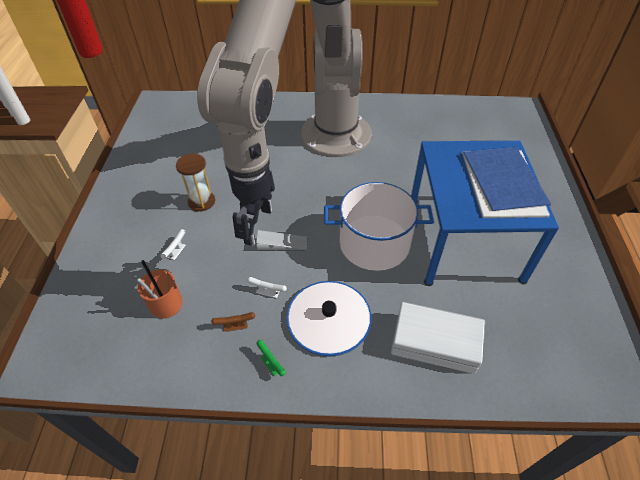

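Request:
send_rows(series=[[[0, 0.001, 0.05], [0, 0, 0]], [[0, 0, 0.05], [0, 0, 0]], [[0, 0, 0.05], [0, 0, 0]], [[0, 0, 0.03], [0, 0, 0]], [[0, 0, 0], [0, 0, 0]], [[0, 0, 0], [0, 0, 0]]], fingers=105)

```text
clock: 28.7
tcp_pos: [0.6296, -0.1522, 0.0525]
orientation: [-3.115, 0.407, -0.003]
contact_force: [-0.1, -1.2, 0.3]
grip_width: 0.0498
```

```bash
python3 -c "
from h import *
go([.6285,-.152,.011],-15)
snap('side','s9.png')
s=cv2.imread('pics/s9.png');cv2.imwrite('pics/s9c.png',cv2.resize(s[200:350,200:380],None,fx=4,fy=4,interpolation=2))"
```

```text
t 28.7 tcp [ 0.6296 -0.1522  0.0525] xang -14.89 tool z [ 0.0019 -0.0001 -1.    ] F [-0.0804 -1.1848  0.3168] w 0.0498 q7 0.05
turn units (tool rotvec/5deg) [-0.0048 -0.0207  0.0214]
shift after turn [-0.0011  0.      0.0415]  before turn [-0.0012  0.0001  0.0415]
```

View pics/s9c.png

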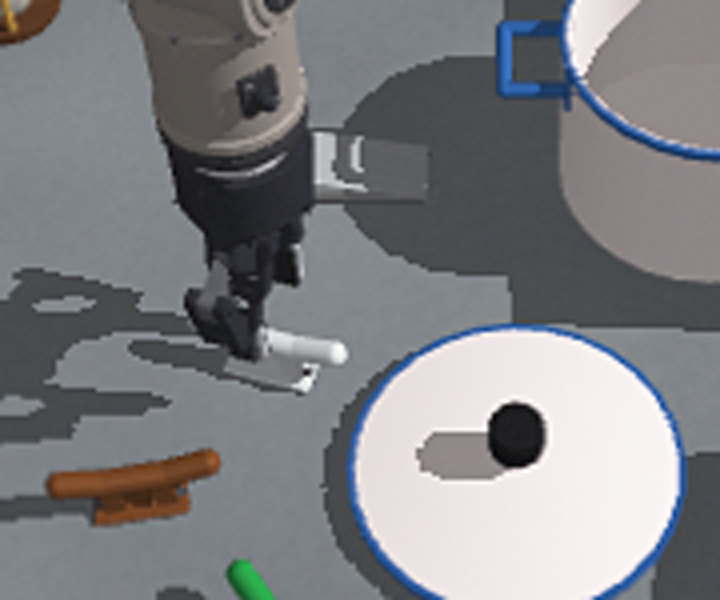

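The fingers straddle the silver cleat, which lies right of them in the crop. The brown one is clear of them.

Request:
send_rows(series=[[[0, 0, 0.02], [0, 0, 0]], [[0, 0, 0.013], [0, 0, 0]], [[0, 0, 0.007], [0, 0, 0]], [[0, 0, 0], [0, 0, 0]], [[0, 0, 0], [0, 0, 0]]])

```text
clock: 29.38
tcp_pos: [0.6286, -0.1529, 0.0115]
orientation: [3.115, -0.409, 0.001]
contact_force: [0.6, 1.0, 0.4]
grip_width: 0.0502
```

Request:
send_rows(series=[[[0, 0, 0], [0, 0, 0]], [[0, 0, 0], [0, 0, 0]], [[0, 0, 0], [0, 0, 0]], [[0, 0, 0], [0, 0, 0]], [[0, 0, 0], [0, 0, 0]], [[0, 0, 0], [0, 0, 0]], [[0, 0, 0], [0, 0, 0]], [[0, 0, 0], [0, 0, 0]]], fingers=255, grip_force=40)

```text
clock: 30.38
tcp_pos: [0.6288, -0.1529, 0.0117]
orientation: [3.115, -0.409, 0.002]
contact_force: [0.7, -0.9, 5.2]
grip_width: 0.0147
```

Request:
send_rows(series=[[[0, 0, -0.02], [0, 0, 0]], [[0, 0, -0.05], [0, 0, 0]], [[0, 0, -0.05], [0, 0, 0]], [[0, 0, -0.05], [0, 0, 0]], [[0, 0, -0.05], [0, 0, 0]], [[0, 0, 0], [0, 0, 0]], [[0, 0, 0], [0, 0, 0]]])

```text
clock: 31.25
tcp_pos: [0.6274, -0.1525, 0.231]
orientation: [-3.115, 0.409, 0.002]
contact_force: [0.5, 0.1, -1.5]
grip_width: 0.0145
```

```bash
python3 -c "
from h import *
go([.486,.1155,.231],2.8)
snap('side','s10.png')"
```

```text
t 31.25 tcp [ 0.6274 -0.1525  0.231 ] xang -14.96 tool z [-0.0013  0.0005 -1.    ] F [ 0.4963  0.1076 -1.5104] w 0.0145 q7 0.00
turn units (tool rotvec/5deg) [-0.0037  0.015  -3.5512]
shift after turn [-0.1281 -0.2746  0.    ]  before turn [-0.2057 -0.2224  0.0003]
```

View pics/s10.png

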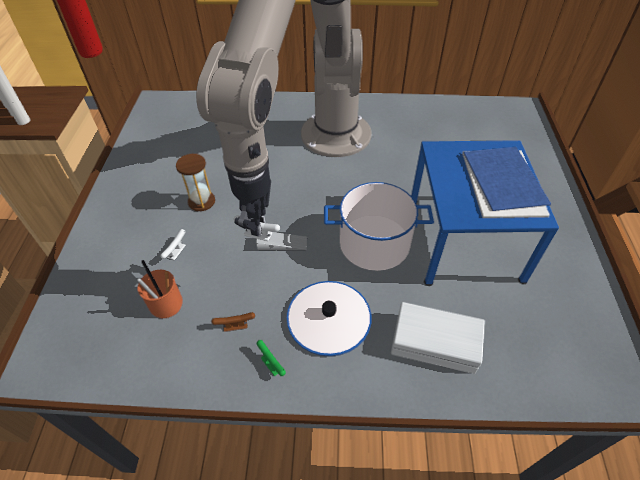

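The cleat is held. Carrying it to the tin.

Request:
send_rows(series=[[[-0.0257, -0.0278, 0], [0, 0, 0]], [[-0.0257, -0.0278, 0], [0, 0, 0]], [[-0.0257, -0.0278, 0], [0, 0, 0]], [[-0.0257, -0.0278, 0], [0, 0, 0]], [[-0.0257, -0.0278, 0], [0, 0, 0]], [[-0.0257, -0.0278, 0], [0, 0, 0]], [[-0.0257, -0.0278, 0], [0, 0, 0]], [[-0.0257, -0.0278, 0], [0, 0, 0]], [[0, 0, 0], [0, 0, -1]], [[0, 0, 0], [0, 0, -1]], [[0, 0, 0], [0, 0, -1]], [[0, 0, 0], [0, 0, -0.55]], [[0, 0, 0], [0, 0, 0]], [[0, 0, 0], [0, 0, 0]]])

```text
clock: 33.05
tcp_pos: [0.4865, 0.1149, 0.2305]
orientation: [3.14, 0.075, -0.003]
contact_force: [-0.7, -0.1, -1.2]
grip_width: 0.0147
```

```bash
python3 -c "
from h import *
go([.486,.1155,.05],2.8)
snap('side','s11.png')"
```

```text
t 33.05 tcp [0.4865 0.1149 0.2305] xang 2.73 tool z [-0.0016 -0.0006 -1.    ] F [-0.6778 -0.0543 -1.2449] w 0.0147 q7 -0.28
turn units (tool rotvec/5deg) [ 0.0063  0.0188 -0.013 ]
shift after turn [-0.0005 -0.0006  0.1805]  before turn [-0.0002 -0.0007  0.1805]
```

View pics/s11.png

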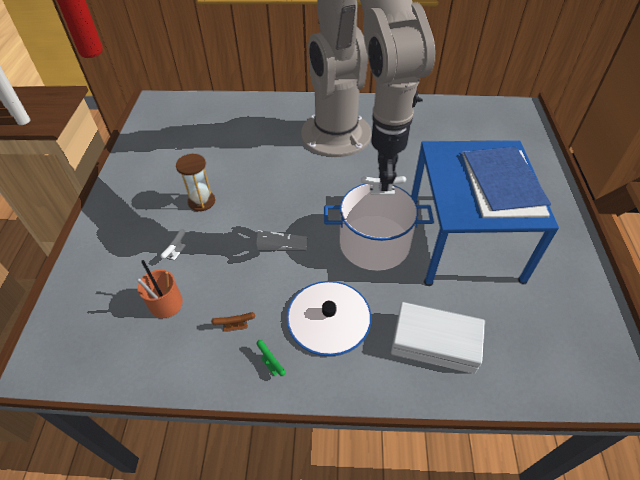

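Request:
send_rows(series=[[[0, 0, 0.04], [0, 0, 0]], [[0, 0, 0.04], [0, 0, 0]], [[0, 0, 0.04], [0, 0, 0]], [[0, 0, 0.03], [0, 0, 0]], [[0, 0, 0.02], [0, 0, 0]], [[0, 0, 0.01], [0, 0, 0]], [[0, 0, 0], [0, 0, 0]], [[0, 0, 0], [0, 0, 0]]])

```text
clock: 34.1
tcp_pos: [0.4877, 0.1154, 0.0521]
orientation: [-3.14, -0.076, -0.002]
contact_force: [0.9, 0.3, -0.8]
grip_width: 0.0146
```

Request:
send_rows(series=[[[0, 0, 0.015], [0, 0, 0]], [[0, 0, 0], [0, 0, 0]]])

```text
clock: 34.35
tcp_pos: [0.486, 0.1149, 0.0353]
orientation: [3.14, 0.077, -0.003]
contact_force: [0.1, -0.5, -1.4]
grip_width: 0.0144
```

Request:
send_rows(series=[[[0, 0, 0], [0, 0, 0]], [[0, 0, 0], [0, 0, 0]], [[0, 0, 0], [0, 0, 0]], [[0, 0, 0], [0, 0, 0]], [[0, 0, 0], [0, 0, 0]]], fingers=140)

```text
clock: 34.98
tcp_pos: [0.487, 0.1152, 0.0364]
orientation: [-3.141, -0.077, -0.0]
contact_force: [-4.4, 0.3, 2.7]
grip_width: 0.0385
```

Request:
send_rows(series=[[[0, 0, -0.02], [0, 0, 0]], [[0, 0, -0.05], [0, 0, 0]], [[0, 0, -0.05], [0, 0, 0]], [[0, 0, -0.05], [0, 0, 0]], [[0, 0, -0.05], [0, 0, 0]], [[0, 0, 0], [0, 0, 0]], [[0, 0, 0], [0, 0, 0]]])

```text
clock: 35.85
tcp_pos: [0.4872, 0.1151, 0.2562]
orientation: [-3.14, -0.076, -0.001]
contact_force: [-0.5, 0.3, -0.9]
grip_width: 0.0387
```

```bash
python3 -c "
from h import *
snap('side','s12.png')
d=snap('top','t12.png')
cv2.imwrite('pics/t12c.png',cv2.resize(cv2.imread('pics/t12.png')[220:380,210:490],None,fx=2.8,fy=2.8,interpolation=2))
go([.511,-.4135,.26],-19.9)"
```

```text
t 35.95 tcp [0.4865 0.1149 0.255 ] xang 2.79 tool z [-0.0018 -0.0008 -1.    ] F [-0.0867  0.5982  0.1047] w 0.0383 q7 -0.28
turn units (tool rotvec/5deg) [0.0124 0.0194 4.5375]
shift after turn [ 0.2029  0.4885 -0.005 ]  before turn [-0.0012  0.529  -0.0046]
```

View pics/s12.png

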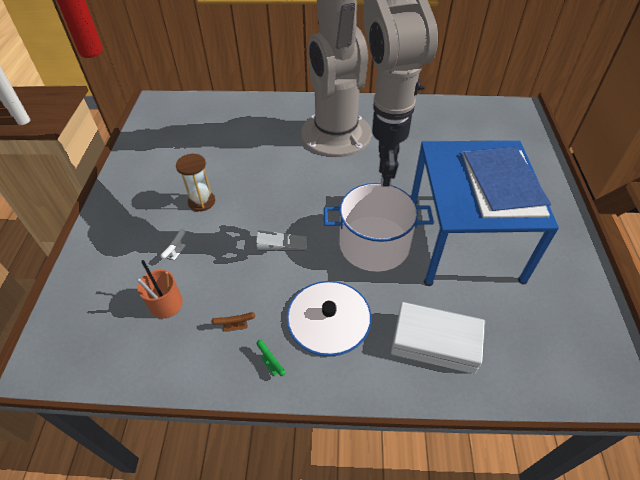

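View pics/t12c.png

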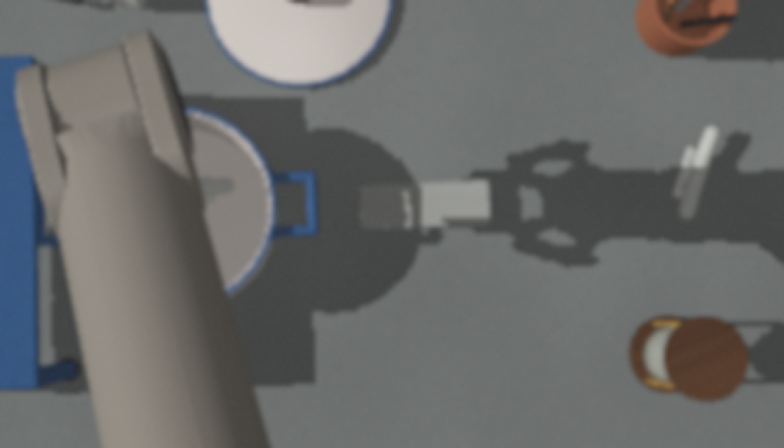

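Request:
send_rows(series=[[[0, 0.03, 0], [0, 0, 0]], [[0, 0.05, 0], [0, 0, 0]], [[0, 0.05, 0], [0, 0, 0]], [[0, 0.05, 0], [0, 0, 0]], [[0, 0.05, 0], [0, 0, 0]], [[0, 0.05, 0], [0, 0, 0]], [[0, 0.05, 0], [0, 0, 0]], [[0, 0.05, 0], [0, 0, 0]], [[0, 0.05, 0], [0, 0, 0]], [[0, 0.05, 0], [0, 0, 0]], [[0, 0.05, 0], [0, 0, 0]], [[0, 0, 0], [0, 0, 0]]])

```text
clock: 37.45
tcp_pos: [0.5104, -0.4187, 0.2543]
orientation: [3.139, 0.066, -0.006]
contact_force: [-0.2, 0.2, -0.9]
grip_width: 0.0384
```

Request:
send_rows(series=[[[0, 0, 0], [0, 0, -1]], [[0, 0, 0], [0, 0, -1]], [[0, 0, 0], [0, 0, -1]], [[0, 0, 0], [0, 0, -1]], [[0, 0, 0], [0, 0, -1]], [[0, 0, 0], [0, 0, -1]], [[0, 0, 0], [0, 0, -1]], [[0, 0, 0], [0, 0, -1]], [[0, 0, 0], [0, 0, -1]], [[0, 0, 0], [0, 0, -1]], [[0, 0, 0], [0, 0, -1]], [[0, 0, 0], [0, 0, -1]], [[0, 0, 0], [0, 0, -1]], [[0, 0, 0], [0, 0, -0.4]], [[0, 0, 0], [0, 0, 0]]])

```text
clock: 39.33
tcp_pos: [0.5129, -0.4135, 0.2556]
orientation: [-2.576, -1.796, 0.0]
contact_force: [-0.8, 0.3, 0.3]
grip_width: 0.0387
```

```bash
python3 -c "
from h import *
snap('side','s13.png')
cv2.imwrite('pics/s13c.png',cv2.resize(cv2.imread('pics/s13.png')[130:330,100:420],None,fx=2.5,fy=2.5,interpolation=2))
d=snap('top','t13.png')
cv2.imwrite('pics/t13c.png',cv2.resize(cv2.imread('pics/t13.png')[220:380,210:490],None,fx=2.8,fy=2.8,interpolation=2))
go([.511,-.4135,.012],70)"
```

```text
t 39.425 tcp [ 0.5129 -0.4139  0.2559] xang 69.74 tool z [-0.0005  0.0004 -1.    ] F [ 0.136  -0.0837 -0.0494] w 0.0381 q7 1.87
turn units (tool rotvec/5deg) [-0.0065 -0.0022 -0.0511]
shift after turn [-0.0003 -0.0019  0.2439]  before turn [-0.0004 -0.0017  0.2439]
```

View pics/s13c.png

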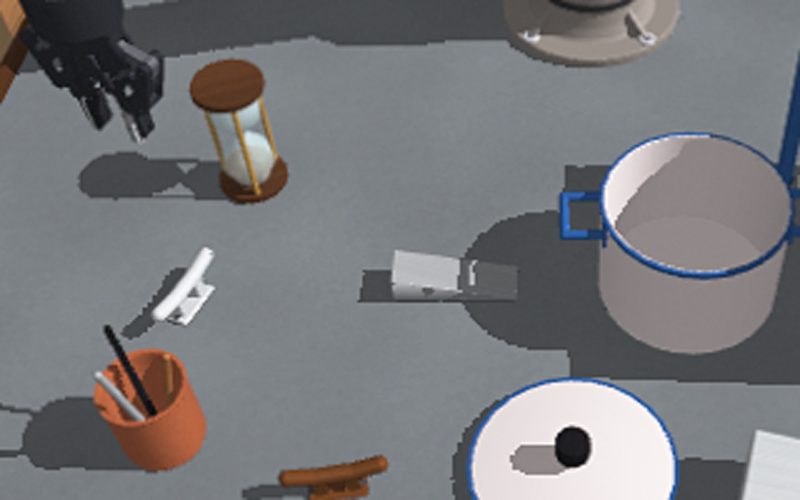

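View pics/t13c.png

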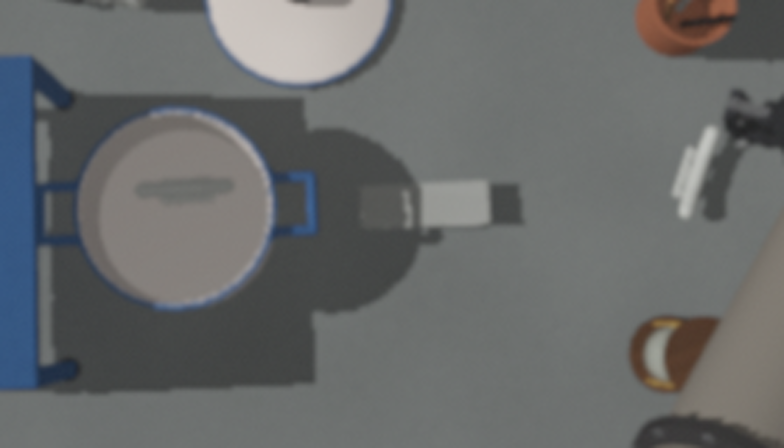

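Cleat A lies flat on the tin's floor, at crop (185,188). Cleat B is still in place. Descending on it.

Request:
send_rows(series=[[[0, -0.002, 0.04], [0, 0, 0]], [[0, 0, 0.04], [0, 0, 0]], [[0, 0, 0.04], [0, 0, 0]], [[0, 0, 0.04], [0, 0, 0]], [[0, 0, 0], [0, 0, 0]]])

```text
clock: 40.05
tcp_pos: [0.509, -0.4118, 0.0931]
orientation: [-2.572, -1.793, 0.004]
contact_force: [-1.2, 0.3, 1.0]
grip_width: 0.0382
```

```bash
python3 -c "
from h import *
snap('side','s14.png')
cv2.imwrite('pics/s14c.png',cv2.resize(cv2.imread('pics/s14.png')[60:330,60:380],None,fx=2.2,fy=2.2,interpolation=2))
go([.511,-.4135,.012],70)"
```

```text
t 40.1 tcp [ 0.5104 -0.413   0.0956] xang 69.76 tool z [-0.0021  0.0013 -1.    ] F [ 0.004  -0.2327  0.8398] w 0.0384 q7 1.90
turn units (tool rotvec/5deg) [-0.0274 -0.0058 -0.0472]
shift after turn [-0.0002  0.0007  0.0836]  before turn [-0.0003  0.0009  0.0836]
```

View pics/s14c.png

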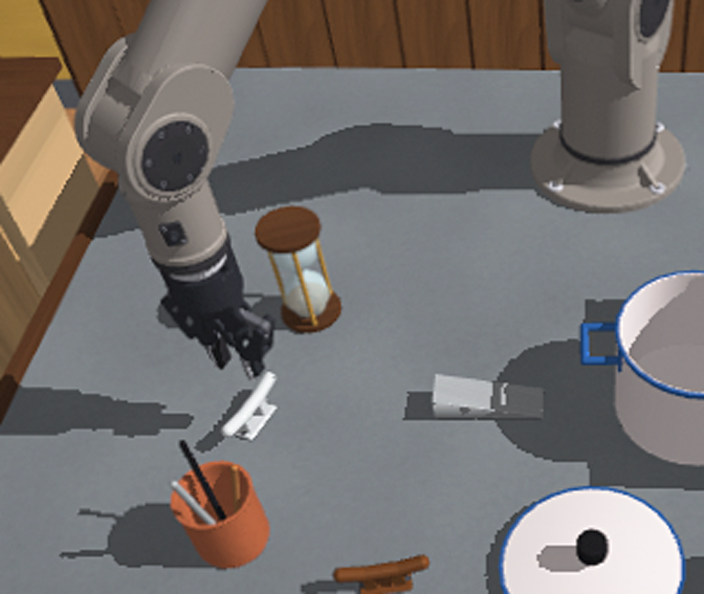

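The gripper is clear of the hourglass and pot. I'll finish the grasp.

Request:
send_rows(series=[[[0, 0, 0.035], [0, 0, 0]], [[0, 0, 0.025], [0, 0, 0]], [[0, 0, 0.015], [0, 0, 0]], [[0, 0, 0.008], [0, 0, 0]], [[0, 0, 0], [0, 0, 0]], [[0, 0, 0], [0, 0, 0]]])

```text
clock: 40.85
tcp_pos: [0.5116, -0.414, 0.0143]
orientation: [2.576, 1.796, 0.001]
contact_force: [0.5, 0.8, -0.2]
grip_width: 0.0385
```

Request:
send_rows(series=[[[0, 0, 0], [0, 0, 0]], [[0, 0, 0], [0, 0, 0]], [[0, 0, 0], [0, 0, 0]], [[0, 0, 0], [0, 0, 0]], [[0, 0, 0], [0, 0, 0]], [[0, 0, 0], [0, 0, 0]], [[0, 0, 0], [0, 0, 0]]], fingers=255)

```text
clock: 41.72
tcp_pos: [0.5113, -0.4141, 0.014]
orientation: [2.576, 1.796, 0.0]
contact_force: [-1.2, -1.1, 5.4]
grip_width: 0.0146
```

Request:
send_rows(series=[[[0, 0, -0.02], [0, 0, 0]], [[0, 0, -0.05], [0, 0, 0]], [[0, 0, -0.05], [0, 0, 0]], [[0, 0, -0.05], [0, 0, 0]], [[0, 0, -0.05], [0, 0, 0]], [[0, 0, -0.02], [0, 0, 0]], [[0, 0, 0], [0, 0, 0]], [[0, 0, 0], [0, 0, 0]]])

```text
clock: 42.72
tcp_pos: [0.5103, -0.4128, 0.2521]
orientation: [-2.575, -1.796, 0.001]
contact_force: [0.6, -0.1, -1.4]
grip_width: 0.0144
```

```bash
python3 -c "
from h import *
go([.434,.1155,.255],2.8)"
```

```text
t 42.725 tcp [ 0.5103 -0.4128  0.2521] xang 69.80 tool z [-0.0018  0.0014 -1.    ] F [ 0.6108 -0.0957 -1.3892] w 0.0144 q7 1.88
turn units (tool rotvec/5deg) [-0.0271  0.0076 13.4005]
shift after turn [-0.0504 -0.5314 -0.0029]  before turn [ 0.4695 -0.254  -0.002 ]
```

Request:
send_rows(series=[[[0, 0, 0], [0, 0, 1]], [[0, 0, 0], [0, 0, 1]], [[0, 0, 0], [0, 0, 1]], [[0, 0, 0], [0, 0, 1]], [[0, 0, 0], [0, 0, 1]], [[0, 0, 0], [0, 0, 1]], [[0, 0, 0], [0, 0, 1]], [[0, 0, 0], [0, 0, 1]], [[0, 0, 0], [0, 0, 1]], [[0, 0, 0], [0, 0, 1]], [[0, 0, 0], [0, 0, 1]], [[0, 0, 0], [0, 0, 1]], [[0, 0, 0], [0, 0, 1]], [[0, 0, 0], [0, 0, 0.4]], [[0, 0, 0], [0, 0, 0]]])

```text
clock: 44.6
tcp_pos: [0.5106, -0.4131, 0.2523]
orientation: [-3.14, -0.078, 0.002]
contact_force: [-0.4, -0.2, -1.5]
grip_width: 0.0145
```

Request:
send_rows(series=[[[-0.0046, -0.0483, 0], [0, 0, 0]], [[-0.0046, -0.0483, 0], [0, 0, 0]], [[-0.0046, -0.0483, 0], [0, 0, 0]], [[-0.0046, -0.0483, 0], [0, 0, 0]], [[-0.0046, -0.0483, 0], [0, 0, 0]], [[-0.0046, -0.0483, 0], [0, 0, 0]], [[-0.0046, -0.0483, 0], [0, 0, 0]], [[-0.0046, -0.0483, 0], [0, 0, 0]], [[-0.0046, -0.0483, 0], [0, 0, 0]], [[-0.0046, -0.0483, 0], [0, 0, 0]], [[-0.0046, -0.0483, 0], [0, 0, 0]], [[0, 0, 0], [0, 0, 0]], [[0, 0, 0], [0, 0, 0]]])

```text
clock: 46.22
tcp_pos: [0.4345, 0.114, 0.2532]
orientation: [3.14, 0.077, -0.0]
contact_force: [-0.2, -1.2, -1.2]
grip_width: 0.0148
```

```bash
python3 -c "
from h import *
snap('side','s15.png')
cv2.imwrite('pics/s15c.png',cv2.resize(cv2.imread('pics/s15.png')[100:330,140:440],None,fx=2.5,fy=2.5,interpolation=2))
go([.434,.1155,.036],2.8)"
```

```text
t 46.275 tcp [0.4347 0.1135 0.2532] xang 2.73 tool z [-0.0002 -0.0005 -1.    ] F [ 0.2099 -0.3301 -0.8182] w 0.0145 q7 -0.34
turn units (tool rotvec/5deg) [ 0.006   0.0024 -0.0137]
shift after turn [-0.0006 -0.0021  0.2172]  before turn [-0.0005 -0.0022  0.2172]
```

View pics/s15c.png

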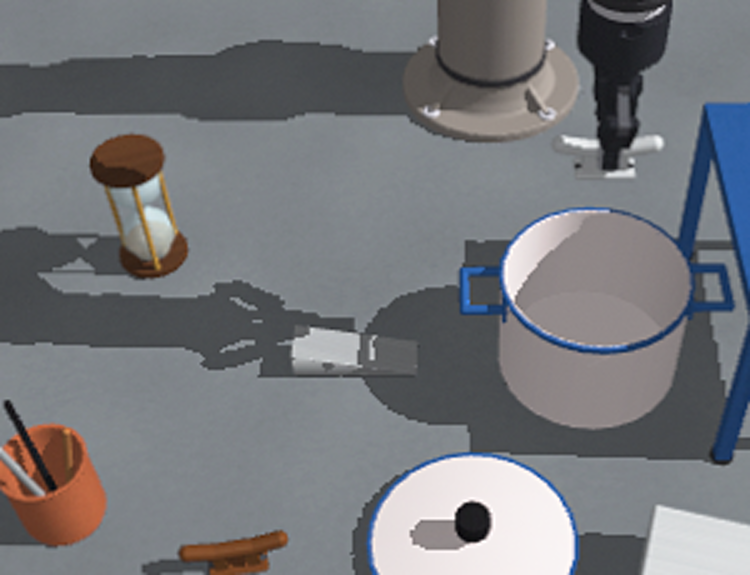

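Request:
send_rows(series=[[[0, -0.002, 0.04], [0, 0, 0]], [[0, 0, 0.04], [0, 0, 0]], [[0, 0, 0.04], [0, 0, 0]], [[0, 0, 0.04], [0, 0, 0]], [[0, 0, 0.03], [0, 0, 0]], [[0, 0, 0.015], [0, 0, 0]], [[0, 0, 0.008], [0, 0, 0]], [[0, 0, 0], [0, 0, 0]], [[0, 0, 0], [0, 0, 0]]])

```text
clock: 47.4
tcp_pos: [0.4358, 0.1166, 0.0411]
orientation: [-3.14, -0.075, -0.004]
contact_force: [4.7, -1.2, -2.2]
grip_width: 0.0146
```

Request:
send_rows(series=[[[0, 0, 0], [0, 0, 0]], [[0, 0, 0], [0, 0, 0]], [[0, 0, 0], [0, 0, 0]], [[0, 0, 0], [0, 0, 0]], [[0, 0, 0], [0, 0, 0]]], fingers=140)

```text
clock: 48.02
tcp_pos: [0.4351, 0.1169, 0.0406]
orientation: [-3.14, -0.076, -0.002]
contact_force: [4.6, -0.2, 5.5]
grip_width: 0.0386
```

Request:
send_rows(series=[[[0, 0, -0.02], [0, 0, 0]], [[0, 0, -0.05], [0, 0, 0]], [[0, 0, -0.05], [0, 0, 0]], [[0, 0, -0.05], [0, 0, 0]], [[0, 0, -0.05], [0, 0, 0]], [[0, 0, 0], [0, 0, 0]], [[0, 0, 0], [0, 0, 0]]])

```text
clock: 48.9
tcp_pos: [0.4329, 0.1163, 0.259]
orientation: [3.14, 0.077, -0.005]
contact_force: [-0.8, 0.4, -0.9]
grip_width: 0.0385
```

```bash
python3 -c "
from h import *
go([.70,0,.255],2.8)"
```

```text
t 48.9 tcp [0.4329 0.1163 0.259 ] xang 2.81 tool z [-0.003  -0.0011 -1.    ] F [-0.8169  0.4448 -0.869 ] w 0.0385 q7 -0.34
turn units (tool rotvec/5deg) [0.0105 0.0349 0.0026]
shift after turn [0.2611 0.1292 0.004 ]  before turn [0.2611 0.1293 0.0033]
```

Request:
send_rows(series=[[[0.029, 0.0144, 0], [0, 0, 0]], [[0.029, 0.0144, 0], [0, 0, 0]], [[0.029, 0.0144, 0], [0, 0, 0]], [[0.029, 0.0144, 0], [0, 0, 0]], [[0.029, 0.0144, 0], [0, 0, 0]], [[0.029, 0.0144, 0], [0, 0, 0]], [[0.029, 0.0144, 0], [0, 0, 0]], [[0.029, 0.0144, 0], [0, 0, 0]], [[0.029, 0.0144, 0], [0, 0, 0]], [[0, 0, 0], [0, 0, 0]], [[0, 0, 0], [0, 0, 0]]], fingers=0)

```text
clock: 50.28
tcp_pos: [0.7, 0.0004, 0.258]
orientation: [-3.141, -0.077, 0.007]
contact_force: [-1.0, -0.7, -0.8]
grip_width: 0.0853
```

```bash
python3 -c "
from h import *
snap('side','s16.png')
cv2.imwrite('pics/s16c.png',cv2.resize(cv2.imread('pics/s16.png')[150:370,180:440],None,fx=2.7,fy=2.7,interpolation=2))
d=snap('top','t16.png')
cv2.imwrite('pics/t16c.png',cv2.resize(cv2.imread('pics/t16.png')[160:360,210:410],None,fx=3,fy=3,interpolation=2))
go([.70,0,.0315],2.8)"
```

```text
t 50.375 tcp [0.7003 0.0008 0.2593] xang 2.84 tool z [-0.0022  0.0004 -1.    ] F [-0.2974  0.049  -0.0075] w 0.0852 q7 0.06
turn units (tool rotvec/5deg) [-0.0061  0.0251  0.0073]
shift after turn [-0.0003  0.0008  0.2278]  before turn [0.0002 0.0009 0.2278]
```

View pics/s16c.png

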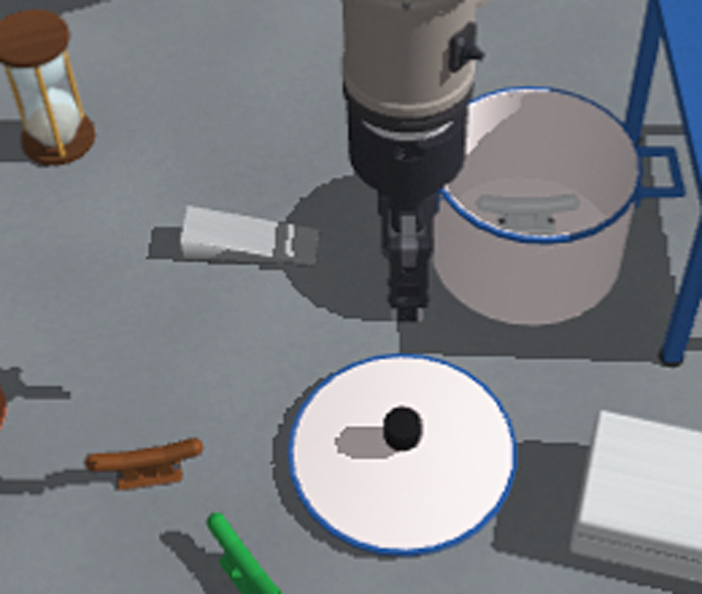

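View pics/t16c.png

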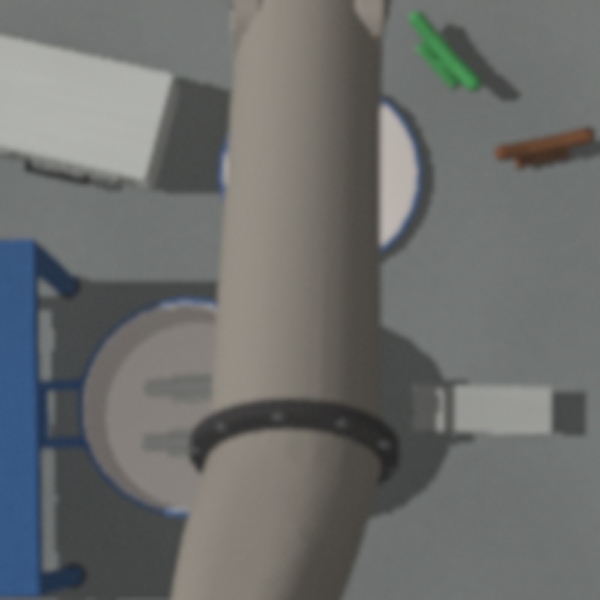

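Both cleats lie on the tin floor: the side crop shows (527,210), the top crop (180,385) and (170,440). The lid is untouched at (403,450). Next I fix the tin's rim centre.

```bash
cat > rim.py <<'E'
from h import *
from scipy.optimize import least_squares
def rim(d,c0,z=.129):
    f=d['frame'].astype(int); m=(f[...,2]>f[...,0]+40)&(f[...,2]>70)
    ys,xs=np.nonzero(m); P=onz(d,np.c_[xs,ys],z)[:,:2]
    P=P[abs(np.hypot(*(P-c0).T)-.096)<.012]
    q=least_squares(lambda q:np.hypot(P[:,0]-q[0],P[:,1]-q[1])-q[2],[*c0,.096],loss='soft_l1',f_scale=.002)
    return q.x,len(P),np.abs(q.fun).mean()
E
python3 - <<'E'
from rim import *
a=grab_frame('side');b=grab_frame('top')
for d,ns in((a,['s13','s15','s16']),(b,['t13','t16'])):
    for n in ns:
        d['frame']=cv2.imread(f'pics/{n}.png')[...,::-1]; print(n,rim(d,[.461,.1155]))
E
```

```text
s13 (array([0.4615, 0.1167, 0.0965]), 473, np.float64(0.002519661785793889))
s15 (array([0.4615, 0.1167, 0.0965]), 476, np.float64(0.0025116091016111845))
s16 (array([0.458 , 0.1175, 0.0962]), 385, np.float64(0.0023038633398360705))
t13 (array([0.4677, 0.1172, 0.1   ]), 17, np.float64(0.0009338413053177137))
t16 (array([0.4509, 0.2128, 0.0254]), 4, np.float64(4.7265665420278234e-05))
```

```bash
python3 - <<'E'
from rim import *
a=grab_frame('side')
i15=cv2.imread('pics/s15.png');i16=cv2.imread('pics/s16.png')
j=i15.copy(); occ=np.zeros(i15.shape[:2],bool); occ[:,:352]=1; occ[:212,:356]=1
for n,i in(('15',i15),('16',i16)):
    k=i.copy(); k[:,:358]=0; a['frame']=k[...,::-1]; print(n,rim(a,[.461,.1155]))
p=cv2.phaseCorrelate(cv2.cvtColor(i15[185:270,362:436],6).astype(np.float32),cv2.cvtColor(i16[185:270,362:436],6).astype(np.float32)); print(p)
E
```

```text
15 (array([0.4614, 0.1175, 0.0961]), 323, np.float64(0.002426443842826256))
16 (array([0.458 , 0.118 , 0.0959]), 324, np.float64(0.0023681178735384992))
((0.4270442908113665, -1.095973817848936), 0.9347779923898203)
```

```bash
python3 - <<'E'
from knob import *
a=grab_frame('side'); p,s=blob(a,315,345,295,322,lambda g:g.max(2)<60); print(p,s,onz(a,[p],.046))
E
```

```text
[328.4857 308.48  ] [ 14  16 175] [[0.6994 0.0003 0.046 ]]
```

Request:
send_rows(series=[[[0, 0, 0.04], [0, 0, 0]], [[0, 0, 0.05], [0, 0, 0]], [[0, 0, 0.05], [0, 0, 0]], [[0, 0, 0.04], [0, 0, 0]], [[0, 0, 0.025], [0, 0, 0]], [[0, 0, 0.015], [0, 0, 0]], [[0, 0, 0.007], [0, 0, 0]], [[0, 0, 0], [0, 0, 0]], [[0, 0, 0], [0, 0, 0]]])

```text
clock: 51.7
tcp_pos: [0.7024, -0.0001, 0.0346]
orientation: [-3.141, -0.076, -0.003]
contact_force: [-0.2, 0.5, 0.0]
grip_width: 0.0852
```

Request:
send_rows(series=[[[-0.001, 0, 0.0015], [0, 0, 0]], [[0, 0, 0], [0, 0, 0]], [[0, 0, 0], [0, 0, 0]]])

```text
clock: 52.08
tcp_pos: [0.7005, -0.0, 0.032]
orientation: [-3.141, -0.077, -0.0]
contact_force: [0.0, -0.4, -0.3]
grip_width: 0.0855
```

Request:
send_rows(series=[[[0, 0, 0], [0, 0, 0]], [[0, 0, 0], [0, 0, 0]], [[0, 0, 0], [0, 0, 0]], [[0, 0, 0], [0, 0, 0]], [[0, 0, 0], [0, 0, 0]], [[0, 0, 0], [0, 0, 0]], [[0, 0, 0], [0, 0, 0]], [[0, 0, 0], [0, 0, 0]], [[0, 0, 0], [0, 0, 0]]], fingers=255, grip_force=40)

```text
clock: 53.2
tcp_pos: [0.7005, -0.0001, 0.0319]
orientation: [-3.141, -0.076, -0.0]
contact_force: [-1.3, -0.1, 4.1]
grip_width: 0.0328
```

Request:
send_rows(series=[[[0, 0, -0.01], [0, 0, 0]], [[0, 0, -0.03], [0, 0, 0]], [[0, 0, -0.05], [0, 0, 0]], [[0, 0, -0.05], [0, 0, 0]], [[0, 0, -0.05], [0, 0, 0]], [[0, 0, 0], [0, 0, 0]], [[0, 0, 0], [0, 0, 0]]])

```text
clock: 54.08
tcp_pos: [0.6997, 0.0, 0.2208]
orientation: [-3.141, -0.077, 0.003]
contact_force: [-0.4, 0.5, -2.8]
grip_width: 0.0325
```

```bash
python3 -c "
from h import *
go([.4585,.1165,.222],2.8)
snap('side','s17.png')"
```

```text
t 54.075 tcp [0.6997 0.     0.2208] xang 2.80 tool z [-0.0016  0.0001 -1.    ] F [-0.3859  0.463  -2.7621] w 0.0325 q7 0.07
turn units (tool rotvec/5deg) [-0.0017  0.0188 -0.0005]
shift after turn [-0.2352 -0.1281 -0.0012]  before turn [-0.2352 -0.1281 -0.0008]
```

View pics/s17.png

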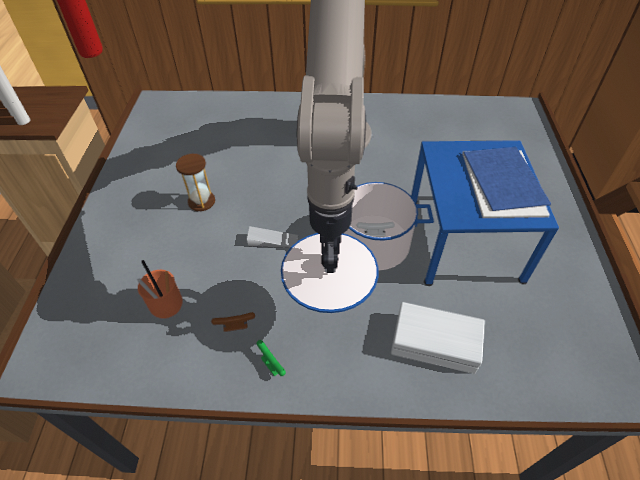

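The wedge has been knocked and now lies around side (268,237), slightly turned. I'll re-measure it later. Carrying the lid to the tin.

Request:
send_rows(series=[[[-0.0116, -0.0064, 0], [0, 0, 0]], [[-0.0236, -0.0128, 0], [0, 0, 0]], [[-0.0236, -0.0128, 0], [0, 0, 0]], [[-0.0236, -0.0128, 0], [0, 0, 0]], [[-0.0236, -0.0128, 0], [0, 0, 0]], [[-0.0236, -0.0128, 0], [0, 0, 0]], [[-0.0236, -0.0128, 0], [0, 0, 0]], [[-0.0236, -0.0128, 0], [0, 0, 0]], [[-0.0236, -0.0128, 0], [0, 0, 0]], [[-0.0236, -0.0128, 0], [0, 0, 0]], [[-0.0112, -0.0065, 0], [0, 0, 0]], [[0, 0, 0], [0, 0, 0]], [[0, 0, 0], [0, 0, 0]], [[0, 0, 0], [0, 0, 0]]])

```text
clock: 55.88
tcp_pos: [0.46, 0.1159, 0.2217]
orientation: [3.14, 0.075, 0.0]
contact_force: [-0.3, 0.7, -2.4]
grip_width: 0.0326
```

```bash
python3 -c "
from h import *
go([.4585,.1165,.154],2.8)"
```

```text
t 55.875 tcp [0.46   0.1159 0.2217] xang 2.72 tool z [ 0.0002 -0.0002 -1.    ] F [-0.3419  0.7009 -2.3849] w 0.0326 q7 -0.30
turn units (tool rotvec/5deg) [ 0.0026 -0.0024 -0.0153]
shift after turn [-0.0015 -0.0007  0.0677]  before turn [-0.0015 -0.0007  0.0677]
```

Request:
send_rows(series=[[[-0.0015, -0.0007, 0.015], [0, 0, 0]], [[0, 0, 0.02], [0, 0, 0]], [[0, 0, 0.013], [0, 0, 0]], [[0, 0, 0.006], [0, 0, 0]], [[0, 0, 0.004], [0, 0, 0]], [[0, 0, 0.004], [0, 0, 0]], [[0, 0, 0.003], [0, 0, 0]], [[0, 0, 0], [0, 0, 0]], [[0, 0, 0], [0, 0, 0]]])

```text
clock: 57.0
tcp_pos: [0.4579, 0.1171, 0.157]
orientation: [-3.14, -0.076, -0.001]
contact_force: [0.9, -0.3, -2.1]
grip_width: 0.0327
```

Request:
send_rows(series=[[[0, 0, 0.001], [0, 0, 0]], [[0, 0, 0.001], [0, 0, 0]], [[0, 0, 0.001], [0, 0, 0]], [[0, 0, 0], [0, 0, 0]], [[0, 0, 0], [0, 0, 0]]])

```text
clock: 57.62
tcp_pos: [0.4578, 0.1171, 0.1539]
orientation: [-3.141, -0.076, -0.0]
contact_force: [-0.6, -0.8, -0.9]
grip_width: 0.0327
```

```bash
python3 -c "
from h import *
go([.4585,.1165,.154],2.8)
snap('side','s18.png')
cv2.imwrite('pics/s18c.png',cv2.resize(cv2.imread('pics/s18.png')[100:290,220:450],None,fx=3,fy=3,interpolation=2))"
```

```text
t 57.625 tcp [0.4578 0.1171 0.1539] xang 2.79 tool z [ 0.      0.0001 -1.    ] F [-0.6139 -0.7674 -0.8949] w 0.0327 q7 -0.28
turn units (tool rotvec/5deg) [-0.0009 -0.0003 -0.0023]
shift after turn [ 0.0007  0.0006 -0.0001]  before turn [ 0.0007  0.0006 -0.0001]
```

View pics/s18c.png

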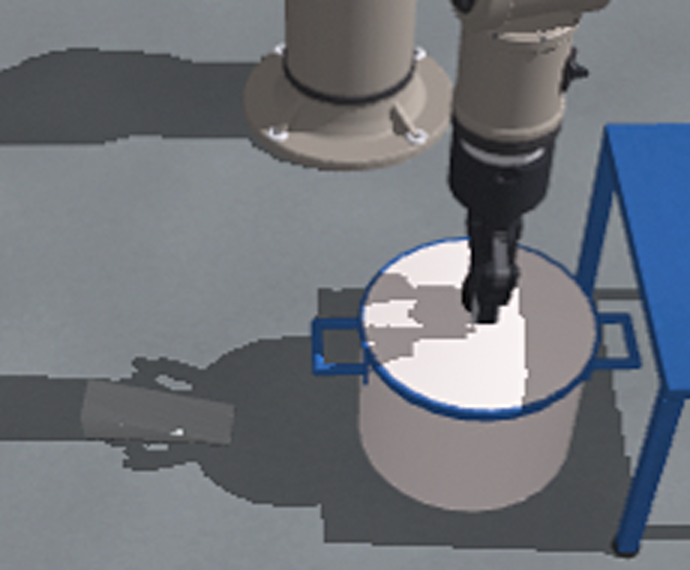

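The lid looks seated and level: TCP z 0.154 matches the seated value and its weight is off the gripper. Releasing it.

Request:
send_rows(series=[[[0, 0, 0.0005], [0, 0, 0]], [[0, 0, 0], [0, 0, 0]], [[0, 0, 0], [0, 0, 0]], [[0, 0, 0], [0, 0, 0]], [[0, 0, 0], [0, 0, 0]], [[0, 0, 0], [0, 0, 0]], [[0, 0, 0], [0, 0, 0]]], fingers=0)

```text
clock: 58.55
tcp_pos: [0.4578, 0.117, 0.1533]
orientation: [-3.141, -0.076, 0.0]
contact_force: [-0.4, 0.1, -1.1]
grip_width: 0.0853
```

Request:
send_rows(series=[[[0, 0, -0.02], [0, 0, 0]], [[0, 0, -0.04], [0, 0, 0]], [[0, 0, -0.05], [0, 0, 0]], [[0, 0.05, 0], [0, 0, 0]], [[0, 0.05, 0], [0, 0, 0]], [[0, 0.015, 0], [0, 0, 0]], [[0, 0, 0], [0, 0, 0]], [[0, 0, 0], [0, 0, 0]]])

```text
clock: 59.55
tcp_pos: [0.4634, 0.0038, 0.2632]
orientation: [-3.14, -0.08, 0.0]
contact_force: [-0.3, 0.7, 0.1]
grip_width: 0.0855
```

```bash
python3 -c "
from knob import *
from rim import rim
a=snap('side','s19.png');b=snap('top','t19.png')
cv2.imwrite('pics/s19c.png',cv2.resize(cv2.imread('pics/s19.png')[150:290,220:450],None,fx=3.4,fy=3.4,interpolation=2))
print(knob(a,b,(360,395,185,212),(258,281,284,305)))
print(rim(a,[.458,.117]))
go()
"
```

```text
side [380.1097 197.329 ] [ 13  14 155] top [269.6753 294.7013] [11 10 77]
(array([0.4568, 0.1169, 0.1681]), np.float64(0.0007106267487837373))
(array([0.4516, 0.1186, 0.1002]), 522, np.float64(0.002469860868836762))
t 59.65 tcp [0.4634 0.0038 0.2631] xang 2.94 tool z [-0.0003  0.0002 -1.    ] F [ 0.0827 -0.4888  0.3487] w 0.0853 q7 -0.06
```

View pics/s19c.png

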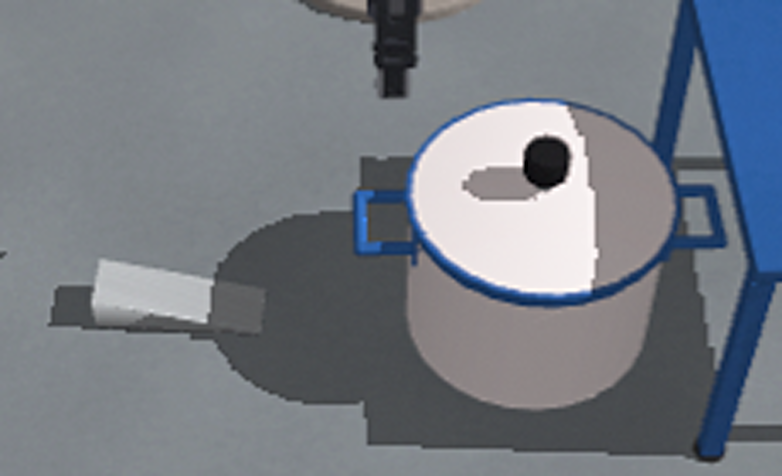

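View pics/t19.png

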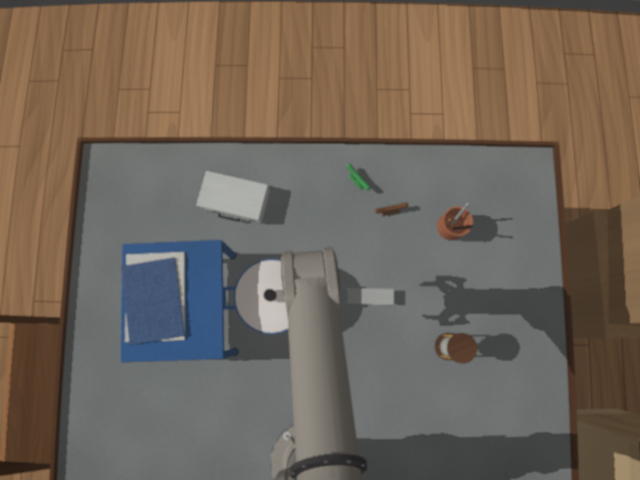

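```bash
python3 - <<'E'
from h import *
a=grab_frame('side')
P=onz(a,[(x/3.4-.35+220,y/3.4-.35+150) for x,y in((355,191),(359,253))],.113);print(P,P.mean(0)); d=P[1]-P[0];print(np.degrees(np.arctan2(d[1],d[0])))
P=onz(a,[(x/3.4-.35+220,y/3.4-.35+150) for x,y in((98,260),(93,287))],.034);print('wedge thick top edge',P)
P=onz(a,[(x/3.4-.35+220,y/3.4-.35+150) for x,y in((264,290),)],.006);print('thin near-robot corner',P)
P=onz(a,[(x/3.4-.35+220,y/3.4-.35+150) for x,y in((262,333),(95,320))],.0);print('bottom edge',P)
go([.4635,.0,.0935],2.8)
E
```

```text
[[ 0.4377 -0.0197  0.113 ]
 [ 0.4994 -0.0145  0.113 ]] [ 0.4686 -0.0171  0.113 ]
4.857837366372679
wedge thick top edge [[ 0.4446 -0.2233  0.034 ]
 [ 0.4726 -0.2233  0.034 ]]
thin near-robot corner [[ 0.4476 -0.0925  0.006 ]]
bottom edge [[ 0.4867 -0.0915  0.    ]
 [ 0.4783 -0.2254  0.    ]]
t 59.7 tcp [0.4634 0.0036 0.2632] xang 2.93 tool z [-0.0003  0.0002 -1.    ] F [0.5644 0.4142 0.5579] w 0.0858 q7 -0.06
turn units (tool rotvec/5deg) [-0.002   0.0032  0.0257]
shift after turn [-0.0001  0.0036  0.1697]  before turn [-0.      0.0036  0.1697]
```

Request:
send_rows(series=[[[0, 0, 0], [0, 0, -0.37]], [[0, 0, 0], [0, 0, 0]]])

```text
clock: 59.95
tcp_pos: [0.4634, 0.0025, 0.2633]
orientation: [-3.139, -0.129, 0.0]
contact_force: [0.0, 1.2, -0.3]
grip_width: 0.0852
```

```bash
python3 -c "
from h import *
go([.4672,-.0006,.0935],4.8)"
```

```text
t 59.95 tcp [0.4634 0.0025 0.2633] xang 4.72 tool z [-0.  0. -1.] F [ 0.0285  1.2094 -0.3487] w 0.0852 q7 -0.03
turn units (tool rotvec/5deg) [-0.0001  0.0004 -0.0164]
shift after turn [0.0035 0.0034 0.1698]  before turn [0.0035 0.0034 0.1698]
```

Request:
send_rows(series=[[[0.0035, 0.0034, 0], [0, 0, 0]], [[0, 0, 0.04], [0, 0, 0]], [[0, 0, 0.04], [0, 0, 0]], [[0, 0, 0.04], [0, 0, 0]], [[0, 0, 0.025], [0, 0, 0]], [[0, 0, 0.015], [0, 0, 0]], [[0, 0, 0.008], [0, 0, 0]], [[0, 0, 0], [0, 0, 0]], [[0, 0, 0], [0, 0, 0]]])

```text
clock: 61.08
tcp_pos: [0.4679, -0.0009, 0.0961]
orientation: [-3.139, -0.127, -0.002]
contact_force: [-0.4, 0.6, -0.3]
grip_width: 0.0851
```

Request:
send_rows(series=[[[0, 0, 0], [0, 0, 0]], [[0, 0, 0], [0, 0, 0]], [[0, 0, 0], [0, 0, 0]], [[0, 0, 0], [0, 0, 0]], [[0, 0, 0], [0, 0, 0]], [[0, 0, 0], [0, 0, 0]], [[0, 0, 0], [0, 0, 0]]], fingers=255, grip_force=40)

```text
clock: 61.95
tcp_pos: [0.4675, -0.0009, 0.0962]
orientation: [-3.138, -0.126, -0.001]
contact_force: [-3.5, 0.2, 8.4]
grip_width: 0.0604
```

```bash
python3 -c "
from h import *
go([.4672,-.0006,.0935],4.8)"
```

```text
t 61.95 tcp [ 0.4675 -0.0009  0.0962] xang 4.62 tool z [ 0.0009  0.0006 -1.    ] F [-3.4656  0.2242  8.3507] w 0.0604 q7 0.09
turn units (tool rotvec/5deg) [-0.0061 -0.0107 -0.037 ]
shift after turn [-0.0003 -0.0003  0.0027]  before turn [-0.0003 -0.0003  0.0027]
```

Gripped. Pushing the tin in 158 mm.

Request:
send_rows(series=[[[0, -0.004, 0], [0, 0, 0]], [[0, -0.008, 0], [0, 0, 0]], [[0, -0.01, 0], [0, 0, 0]], [[0, -0.01, 0], [0, 0, 0]], [[0, -0.01, 0], [0, 0, 0]], [[0, -0.01, 0], [0, 0, 0]], [[0, -0.01, 0], [0, 0, 0]], [[0, -0.01, 0], [0, 0, 0]], [[0, -0.01, 0], [0, 0, 0]], [[0, -0.01, 0], [0, 0, 0]], [[0, -0.01, 0], [0, 0, 0]], [[0, -0.01, 0], [0, 0, 0]], [[0, -0.01, 0], [0, 0, 0]], [[0, -0.01, 0], [0, 0, 0]], [[0, -0.01, 0], [0, 0, 0]], [[0, -0.008, 0], [0, 0, 0]], [[0, -0.005, 0], [0, 0, 0]], [[0, -0.003, 0], [0, 0, 0]], [[0, 0, 0], [0, 0, 0]], [[0, 0, 0], [0, 0, 0]]])

```text
clock: 64.45
tcp_pos: [0.4557, 0.1531, 0.0962]
orientation: [3.136, 0.122, 0.003]
contact_force: [1.5, -12.2, 8.5]
grip_width: 0.0599
```

```bash
python3 -c "
from h import *
snap('side','s20.png')
cv2.imwrite('pics/s20c.png',cv2.resize(cv2.imread('pics/s20.png')[100:300,220:570],None,fx=2.2,fy=2.2,interpolation=2))
go()"
```

```text
t 64.5 tcp [0.4557 0.1531 0.0962] xang 4.45 tool z [ 0.0017 -0.0027 -1.    ] F [  0.3068 -10.5065   8.826 ] w 0.0602 q7 -0.26
```

View pics/s20c.png

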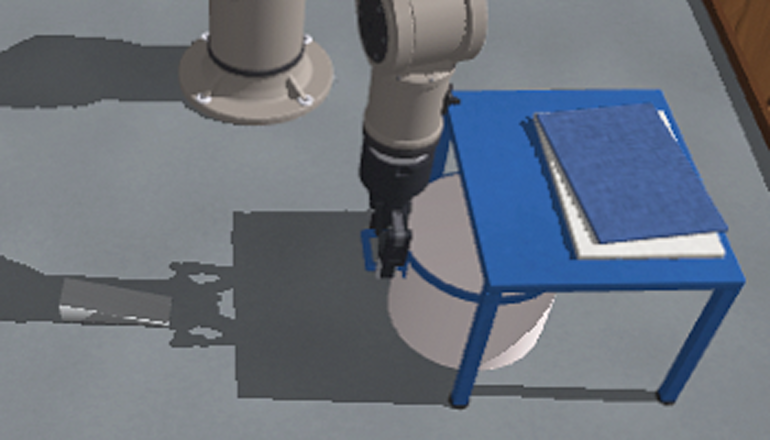

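Request:
send_rows(series=[[[0, 0, 0], [0, 0, 0]], [[0, 0, 0], [0, 0, 0]], [[0, 0, 0], [0, 0, 0]], [[0, 0, 0], [0, 0, 0]], [[0, 0, 0], [0, 0, 0]], [[0, 0, 0], [0, 0, 0]], [[0, 0, 0], [0, 0, 0]]], fingers=0)

```text
clock: 65.38
tcp_pos: [0.4544, 0.1565, 0.0953]
orientation: [3.139, 0.127, -0.0]
contact_force: [-0.2, 0.3, -0.1]
grip_width: 0.0855
```

Request:
send_rows(series=[[[0, 0, -0.02], [0, 0, 0]], [[0, 0, -0.04], [0, 0, 0]], [[0, 0, -0.05], [0, 0, 0]], [[0, 0, -0.05], [0, 0, 0]], [[0, 0.05, 0], [0, 0, 0]], [[0, 0.05, 0], [0, 0, 0]], [[0, 0.05, 0], [0, 0, 0]], [[0, 0.05, 0], [0, 0, 0]], [[0, 0, 0], [0, 0, 0]], [[0, 0, 0], [0, 0, 0]]])

```text
clock: 66.62
tcp_pos: [0.4704, -0.0423, 0.2552]
orientation: [-3.139, -0.127, 0.0]
contact_force: [-0.1, -0.5, -0.0]
grip_width: 0.0851
```

```bash
python3 -c "
from h import *
snap('side','s21.png');snap('top','t21.png')
cv2.imwrite('pics/s21c.png',cv2.resize(cv2.imread('pics/s21.png')[150:300,220:480],None,fx=3,fy=3,interpolation=2))
cv2.imwrite('pics/t21c.png',cv2.resize(cv2.imread('pics/t21.png')[230:370,200:440],None,fx=3.2,fy=3.2,interpolation=2))
go()"
```

```text
t 66.725 tcp [ 0.4705 -0.0414  0.2551] xang 4.77 tool z [-0.0003  0.0004 -1.    ] F [ 0.9068 -0.1898  0.0079] w 0.0858 q7 0.10
```

View pics/s21c.png

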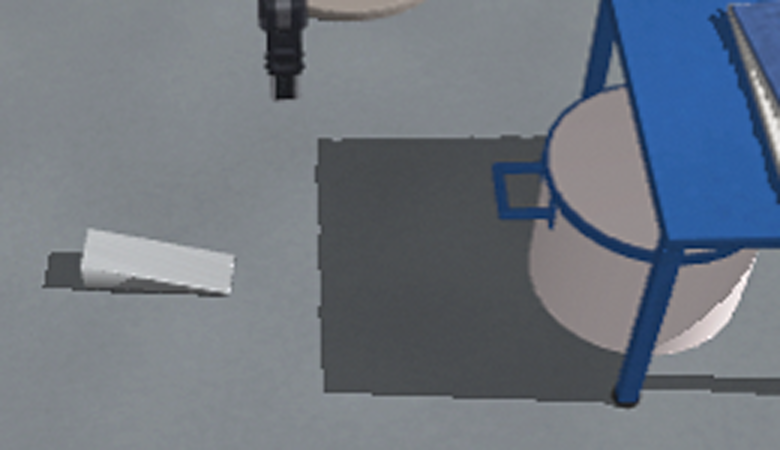

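View pics/t21c.png

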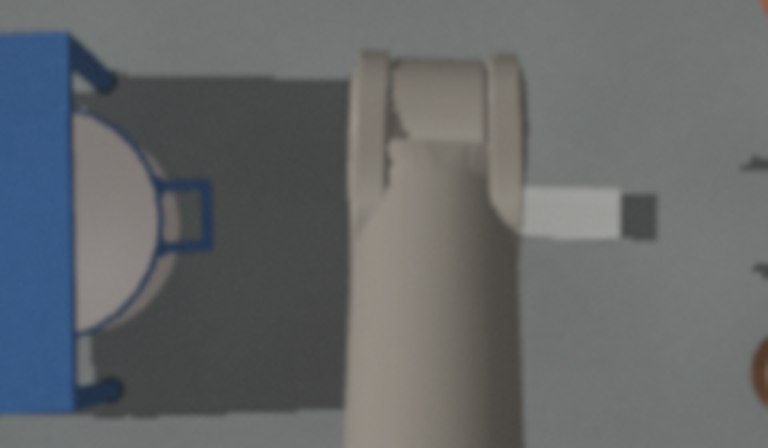

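The tin is under the riser with its near handle out, at side crop (495,190). The wedge lies at crop (85–235, 230–295).

```bash
python3 - <<'E'
from rim import *
a=grab_frame('side');b=grab_frame('top')
c=lambda *p:[(x/3-.33+220,y/3-.33+150) for x,y in p]
t=lambda *p:[(x/3.2-.34+200,y/3.2-.34+230) for x,y in p]
h=onz(a,c((492,162),(498,221)),.113);print('handle side',h,h.mean(0),np.degrees(np.arctan2(*(h[1]-h[0])[1::-1])))
h=onz(b,t((212,181),(212,249)),.115);print('handle top',h,h.mean(0))
print('rim',rim(a,[.45,.272],.131))
w=onz(a,c((230,296),(85,288)),0);print('bottom +x edge thin,thick',w,np.degrees(np.arctan2(*(w[0]-w[1])[1::-1])))
print('thin top -x corner',onz(a,c((235,256)),.006),'thick top corners',onz(a,c((89,228),(82,265)),.034))
print('top: thick corners',onz(b,t((620,188),(620,240)),.034))
E
```

```text
handle side [[0.4247 0.1326 0.113 ]
 [0.4918 0.1346 0.113 ]] [0.4582 0.1336 0.113 ] 1.7201611390580418
handle top [[0.4833 0.1328 0.115 ]
 [0.4261 0.1313 0.115 ]] [0.4547 0.132  0.115 ]
rim (array([0.4476, 0.2695, 0.096 ]), 976, np.float64(0.005084748197216548))
bottom +x edge thin,thick [[ 0.4893 -0.0923  0.    ]
 [ 0.4849 -0.2233  0.    ]] 88.05963115882771
thin top -x corner [[ 0.4477 -0.0906  0.006 ]] thick top corners [[ 0.4429 -0.2212  0.034 ]
 [ 0.4861 -0.2213  0.034 ]]
top: thick corners [[ 0.4879 -0.2241  0.034 ]
 [ 0.4415 -0.2235  0.034 ]]
```

```bash
python3 -c "
from h import *
go([.4653,-.202,.0075],-1.8)"
```

```text
t 66.825 tcp [ 0.4705 -0.0415  0.2552] xang 4.78 tool z [-0.0003  0.0002 -1.    ] F [-0.8093 -0.2105  0.4547] w 0.0854 q7 0.10
turn units (tool rotvec/5deg) [-0.0026  0.0033  1.3154]
shift after turn [-0.0002  0.1606  0.2477]  before turn [-0.0185  0.1596  0.2476]
```

Request:
send_rows(series=[[[0, 0, 0], [0, 0, 1]], [[0, 0, 0], [0, 0, 0.32]], [[0, 0.04, 0], [0, 0, 0]], [[0, 0.04, 0], [0, 0, 0]], [[0, 0.04, 0], [0, 0, 0]], [[0, 0.0405, 0], [0, 0, 0]], [[0, 0, 0.05], [0, 0, 0]], [[0, 0, 0.05], [0, 0, 0]], [[0, 0, 0.04], [0, 0, 0]], [[0, 0, 0], [0, 0, 0]], [[0, 0, 0], [0, 0, 0]]])

```text
clock: 68.2
tcp_pos: [0.4661, -0.2035, 0.1166]
orientation: [3.141, -0.053, 0.002]
contact_force: [0.9, -0.1, 0.9]
grip_width: 0.0854
```

```bash
python3 -c "
from h import *
go([.4653,-.202,.0075],-1.8)
snap('side','s22.png')
cv2.imwrite('pics/s22c.png',cv2.resize(cv2.imread('pics/s22.png')[120:280,180:400],None,fx=3,fy=3,interpolation=2))"
```

```text
t 68.2 tcp [ 0.4661 -0.2035  0.1166] xang -1.92 tool z [ 0.0016 -0.0004 -1.    ] F [ 0.8742 -0.1064  0.8993] w 0.0854 q7 0.52
turn units (tool rotvec/5deg) [ 0.0045 -0.0182 -0.025 ]
shift after turn [-0.0008 -0.0014  0.1091]  before turn [-0.001  -0.0015  0.1091]
```

View pics/s22c.png

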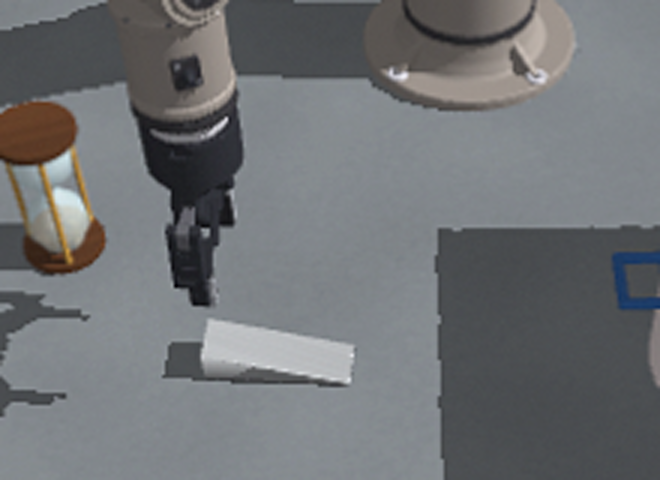

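Request:
send_rows(series=[[[0, -0.0015, 0.035], [0, 0, 0]], [[0, 0, 0.035], [0, 0, 0]], [[0, 0, 0.02], [0, 0, 0]], [[0, 0, 0.012], [0, 0, 0]], [[0, 0, 0.006], [0, 0, 0]], [[0, 0, 0], [0, 0, 0]], [[0, 0, 0], [0, 0, 0]]])

```text
clock: 69.12
tcp_pos: [0.4657, -0.2019, 0.008]
orientation: [3.141, -0.054, 0.002]
contact_force: [0.5, 0.3, 0.6]
grip_width: 0.0855
```

Request:
send_rows(series=[[[0, 0, 0], [0, 0, 0]], [[0, 0, 0], [0, 0, 0]], [[0, 0, 0], [0, 0, 0]], [[0, 0, 0], [0, 0, 0]], [[0, 0, 0], [0, 0, 0]], [[0, 0, 0], [0, 0, 0]], [[0, 0, 0], [0, 0, 0]], [[0, 0, 0], [0, 0, 0]]], fingers=255, grip_force=40)

```text
clock: 70.12
tcp_pos: [0.4656, -0.2018, 0.0078]
orientation: [-3.141, 0.054, -0.002]
contact_force: [-0.2, 0.1, 5.2]
grip_width: 0.0432
```

Request:
send_rows(series=[[[0, 0, 0], [0, 0, -0.6]], [[0, 0, 0], [0, 0, -0.56]], [[0, 0, 0], [0, 0, 0]], [[0, 0, 0], [0, 0, 0]]])

```text
clock: 70.62
tcp_pos: [0.466, -0.2017, 0.0078]
orientation: [3.14, 0.106, 0.003]
contact_force: [0.3, 0.8, 5.8]
grip_width: 0.0432
```

```bash
python3 -c "
from h import *
go([.463,.0545,.0075],4)"
```

```text
t 70.625 tcp [ 0.466  -0.2017  0.0078] xang 3.87 tool z [ 0.0016 -0.0001 -1.    ] F [0.2806 0.8105 5.7747] w 0.0432 q7 0.72
turn units (tool rotvec/5deg) [ 0.0023 -0.0183 -0.0265]
shift after turn [ 0.0148 -0.2558  0.0003]  before turn [ 0.0142 -0.2559  0.0003]
```

Request:
send_rows(series=[[[0.0008, -0.012, 0], [0, 0, 0]], [[0.0014, -0.0225, 0], [0, 0, 0]], [[0.0014, -0.0225, 0], [0, 0, 0]], [[0.0014, -0.0225, 0], [0, 0, 0]], [[0.0014, -0.0225, 0], [0, 0, 0]], [[0.0014, -0.0225, 0], [0, 0, 0]], [[0.0014, -0.0225, 0], [0, 0, 0]], [[0.0014, -0.0225, 0], [0, 0, 0]], [[0.0014, -0.0225, 0], [0, 0, 0]], [[0.0014, -0.0225, 0], [0, 0, 0]], [[0.001, -0.012, 0], [0, 0, 0]], [[0, 0, 0], [0, 0, 0]], [[0, 0, 0], [0, 0, 0]]])

```text
clock: 72.25
tcp_pos: [0.4646, 0.0256, 0.0078]
orientation: [-3.14, -0.105, -0.002]
contact_force: [-0.1, -0.9, 8.6]
grip_width: 0.0434
```

```bash
python3 -c "
from h import *
go([.463,.0545,.0075],4)
snap('side','s23.png')
cv2.imwrite('pics/s23c.png',cv2.resize(cv2.imread('pics/s23.png')[120:290,290:520],None,fx=3.3,fy=3.3,interpolation=2))"
```

```text
t 72.25 tcp [0.4646 0.0256 0.0078] xang 3.84 tool z [ 0.001   0.0001 -1.    ] F [-0.0897 -0.9072  8.6049] w 0.0434 q7 0.30
turn units (tool rotvec/5deg) [-0.0008 -0.0111 -0.0312]
shift after turn [ 0.0004 -0.029   0.0003]  before turn [ 0.0003 -0.029   0.0003]
```

View pics/s23c.png

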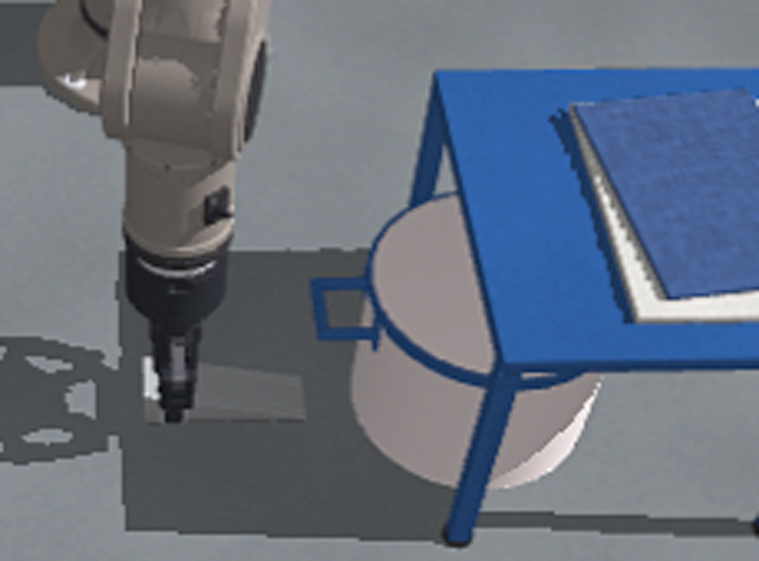

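```bash
python3 - <<'E'
from h import *
a=grab_frame('side')
c=lambda *p:[(x/3.3-.35+290,y/3.3-.35+120) for x,y in p]
t=onz(a,c((301,376)),.006)[0],onz(a,c((306,420)),0)[0];m=(t[0]+t[1])/2
print(t,m,'dist',np.hypot(*(m[:2]-[.448,.270])))
E
```

```text
(array([0.4347, 0.1348, 0.006 ]), array([ 0.4762,  0.1377, -0.    ])) [0.4555 0.1362 0.003 ] dist 0.13396568457059196
```

Request:
send_rows(series=[[[0, -0.008, 0], [0, 0, 0]], [[0, -0.008, 0], [0, 0, 0]], [[0, -0.007, 0], [0, 0, 0]], [[0, -0.004, 0], [0, 0, 0]], [[0, -0.002, 0], [0, 0, 0]], [[0, 0, 0], [0, 0, 0]], [[0, 0, 0], [0, 0, 0]]])

```text
clock: 73.22
tcp_pos: [0.4627, 0.0524, 0.0078]
orientation: [3.138, 0.102, 0.002]
contact_force: [0.5, -7.4, 9.7]
grip_width: 0.043
```

```bash
python3 -c "
from h import *
go([.463,.0545,.0075],4)
snap('side','s24.png')
cv2.imwrite('pics/s24c.png',cv2.resize(cv2.imread('pics/s24.png')[180:280,310:430],None,fx=6,fy=6,interpolation=2))"
```

```text
t 73.225 tcp [0.4627 0.0524 0.0078] xang 3.73 tool z [ 0.0014 -0.0017 -1.    ] F [ 0.4881 -7.4015  9.6634] w 0.0430 q7 0.24
turn units (tool rotvec/5deg) [ 0.0211 -0.0148 -0.0549]
shift after turn [ 0.0004 -0.0021  0.0003]  before turn [ 0.0004 -0.0021  0.0003]
```

View pics/s24c.png

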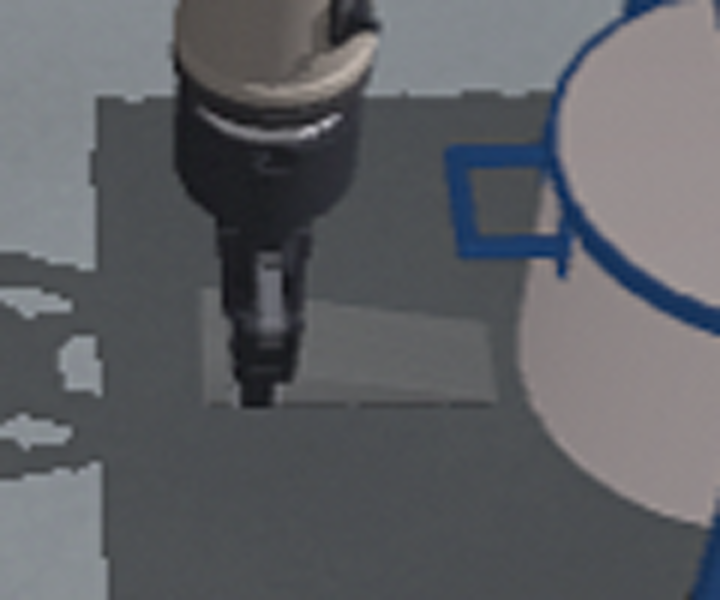

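Request:
send_rows(series=[[[0, -0.003, 0], [0, 0, 0]], [[0, 0, 0], [0, 0, 0]], [[0, 0, 0], [0, 0, 0]]])

```text
clock: 73.65
tcp_pos: [0.4625, 0.0553, 0.0078]
orientation: [3.138, 0.101, 0.002]
contact_force: [0.4, -7.7, 9.2]
grip_width: 0.0429
```

Request:
send_rows(series=[[[0, 0, 0], [0, 0, 0]], [[0, 0, 0], [0, 0, 0]], [[0, 0, 0], [0, 0, 0]], [[0, 0, 0], [0, 0, 0]], [[0, 0, 0], [0, 0, 0]], [[0, 0, 0], [0, 0, 0]], [[0, 0, 0], [0, 0, 0]]], fingers=0)

```text
clock: 74.53
tcp_pos: [0.4622, 0.0571, 0.0073]
orientation: [-3.14, -0.105, -0.0]
contact_force: [0.2, 0.3, -0.8]
grip_width: 0.085
```

Request:
send_rows(series=[[[0, 0, -0.02], [0, 0, 0]], [[0, 0, -0.05], [0, 0, 0]], [[0, 0, -0.06], [0, 0, 0]], [[0, 0, -0.06], [0, 0, 0]], [[0, 0, -0.06], [0, 0, 0]], [[0, 0.06, 0], [0, 0, 0]], [[0, 0.06, 0], [0, 0, 0]], [[0, 0.06, 0], [0, 0, 0]], [[0, 0.06, 0], [0, 0, 0]], [[0, 0, 0], [0, 0, 0]], [[0, 0, 0], [0, 0, 0]]])

```text
clock: 75.9
tcp_pos: [0.4779, -0.1821, 0.257]
orientation: [-3.139, -0.104, 0.001]
contact_force: [0.3, -0.4, -0.3]
grip_width: 0.0855
```

```bash
python3 -c "
from h import *
go()
snap('side','s25.png');snap('top','t25.png')
cv2.imwrite('pics/s25c.png',cv2.resize(cv2.imread('pics/s25.png')[150:290,330:530],None,fx=4,fy=4,interpolation=2))
cv2.imwrite('pics/t25c.png',cv2.resize(cv2.imread('pics/t25.png')[230:370,180:340],None,fx=4,fy=4,interpolation=2))"
```

```text
t 75.9 tcp [ 0.4779 -0.1821  0.257 ] xang 3.80 tool z [-0.0007  0.0005 -1.    ] F [ 0.2638 -0.4383 -0.2579] w 0.0855 q7 0.52
```

View pics/s25c.png

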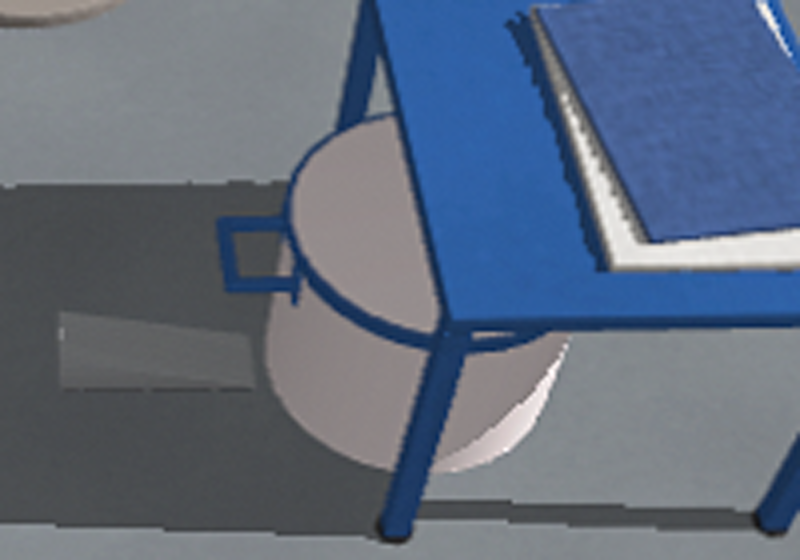

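View pics/t25c.png

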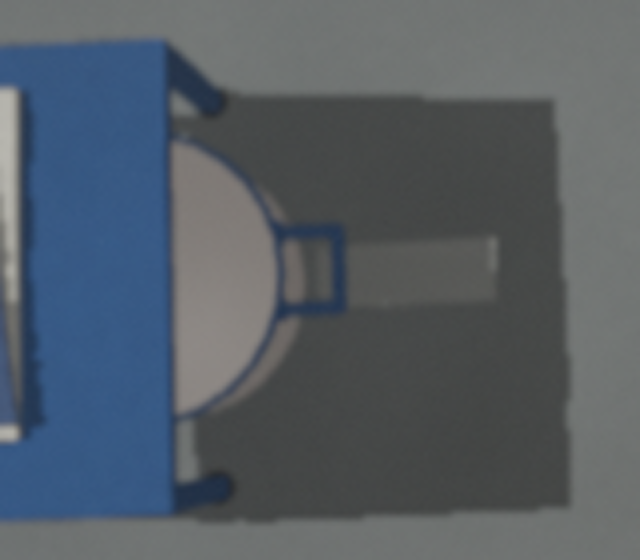

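View pics/s25.png

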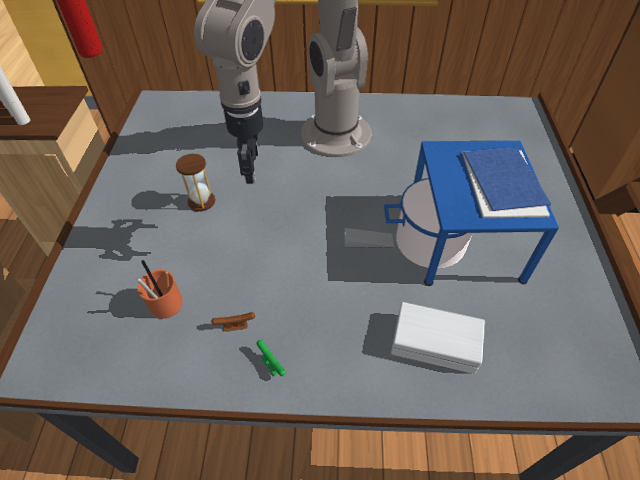

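Both views show the wedge flat below the handle with its thin end by the wall, and the tin under the riser. One numeric check before handing in.

```bash
python3 - <<'E'
from rim import *
a=grab_frame('side');b=grab_frame('top')
c=lambda *p:[(x/4-.375+330,y/4-.375+150) for x,y in p]
t=lambda *p:[(x/4-.375+180,y/4-.375+230) for x,y in p]
q=onz(a,c((250,337)),.006)[0],onz(a,c((256,388)),0)[0];m=(q[0]+q[1])/2
w=onz(b,t((497,236),(497,300)),.034); h=onz(b,t((344,226),(344,314)),.115)
wt=w.mean(0)[:2]; hd=onz(a,c((217,218),(226,292)),.113).mean(0)
# lower lid edge arc (lid radius 100 at z~.13): fit only near arc y<.232, fixed radius
f=a['frame'].astype(int);M=(f[...,2]>f[...,0]+40)&(f[...,2]>50);ys,xs=np.nonzero(M);P=onz(a,np.c_[xs,ys],.131)[:,:2]
k=(abs(np.hypot(*(P-[.448,.27]).T)-.099)<.008)&(P[:,1]<.215)&(abs(P[:,0]-.452)>.04);P=P[k]
s=least_squares(lambda c:np.hypot(*(P-c).T)-.099,[.448,.27],loss='soft_l1',f_scale=.002)
print('tip',m,'thick mid',wt,'handle out',h.mean(0),hd,'axis',s.x,len(P))
for ax in(s.x,np.array([.448,.27])):
    yaw=np.radians(2.7);d=ax-[.4386,.3612];print('riser frame',d[0]*np.cos(yaw)+d[1]*np.sin(yaw),-d[0]*np.sin(yaw)+d[1]*np.cos(yaw),'tipdist',np.hypot(*(m[:2]-ax)),'thickend dist-130',np.hypot(*(wt-ax))-.13)
E
```

```text
tip [0.4544 0.1667 0.003 ] thick mid [0.4619 0.0322] handle out [0.454  0.1328 0.115 ] [0.4578 0.1344 0.113 ] axis [0.4441 0.271 ] 67
riser frame 0.0012380880932120033 -0.09032075966169575 tipdist 0.10488513343821873 thickend dist-130 0.10948363891306931
riser frame 0.005093456519923127 -0.09154155723320231 tipdist 0.10353790022603376 thickend dist-130 0.10818798397455393
```

```bash
python3 -c "
from h import *
print(r.hand_in()); print(r.get_obs()['clock'])"
```

```text
the job is handed in; nothing more can be done
None
the job is handed in; nothing more can be done
```

The job is handed in at about 76 s of the 210 s allowed, with every step of the task done. `hand_in` reports no verdict, so what follows are my own checks.

I drew the wedge back and set it aside, slid the tin out by its near handle, and lifted the lid onto the shelf. Both silver cleats went into the tin. No red caps were in view, so I treated them as absent. I then seated the lid, slid the tin back between the riser's legs, and chocked it with the wedge. The hourglass, pen pot and fuse case look unmoved, and the brown and green look-alikes were left alone.

**Last checks:**

| Check | Measured | Limit |
|---|---|---|
| Tin axis inside the riser's edge | about 39 mm | 10–80 mm |
| Tin off the riser's middle | 1–5 mm | 45 mm |
| Wedge thin end to tin axis | 104–109 mm | 118 mm |

- **Lid:** after I reseated it, the knob was at 168.1 mm height, the same as when first seated. It could not be measured again under the riser, but the lid still looks level.
- **Cleats:** both were seen flat on the tin floor before the lid went on.

**What disagreed:**
- The gripper nudged the tin about 3 mm while the second cleat was going in. It was also turned about 2 degrees; I re-measured and allowed for both.
- The wedge was knocked a few centimetres partway through, so I found it again before gripping it.
- The rim fit taken right after reseating the lid was about 5 mm off in x from the knob position, so I relied on the knob.

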